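# Draw two brass bars out of the slotted magazine and set them in the glue-up bearers

## Task

Get the bearers ready for a glue-up: take the two brass bars out of the blue bar magazine, tilting each one's front end up over the lip and drawing it out through its slot, and set them down on edge, without dropping them, one in each pair of notches across the two wooden bearers, sticking out about equally at both ends. Leave the walnut and steel bars in the magazine and do not shift anything else on the bench.

Things in the scene. Friction and masses are not known exactly. Their poses are not given: they have to be found in the camera images.
- magazine: blue sheet-metal bar magazine, fixed, 250 mm wide (y), 262 mm high. Origin on the table under the middle of its front wall's outer face; x points from the front (robot's side) to the back, z up. The wall (3 mm, at x = 0) has four upright slots, 20 mm wide, at y = -75, -25, 25, 75 mm, closed above and below. Thin lane plates behind the wall; sides shut, back panel (x = 126 mm) 130 mm high
- mag_sheet (a point): where the top of the magazine's sloping sheet, on which the bars stand, meets the lip's inner face, mid-width: x = -85, z = 60 mm. The sheet is flat, falls to the front at 24 degrees (0.419 rad), passes the wall at z = 98 mm (the slots' sill) and ends inside at x = 126, z = 154 mm. Side cheeks of the trough at y = +-123 mm rise 28 mm over it
- mag_lip (a point): middle of the top of the lip that stops the bars: 4 mm thick, full width, square to the sheet and standing 30 mm above it; here x = -99, z = 87 mm
- mag_lintel (a point): upper end of the slots (mid-width), z = 158 mm. A bar on the sheet has 27 mm of slot free above it: too little to lift it over the lip without tilting, enough to raise its front end over the lip by 9 to 13 degrees with its back end left down on the sheet, then to draw it out along its length
- mag_guard (a point): middle of the front rod (8 mm thick, full width) of the steel wire guard: x = -51, z = 266 mm. The guard, wires 25 mm apart, roofs the whole magazine and juts out over the trough, so a gripper from straight above does not fit there: it must lean back towards the robot
- brass_a_mid (a point): brass (gold-coloured) bar, about 0.18 kg, to be fetched. Box section, 200 x 12 x 30 mm (x length, y thickness, z depth); point at its centre. At the start it stands on edge on the magazine's sheet in any one of the four lanes, x pointing up the slope to the back, lower end against the lip, about 93 mm of it (along the slope) in front of the wall, kept upright by its slot
- brass_b_mid (a point): the other brass bar, alike, to be fetched. Box section, 200 x 12 x 30 mm (x length, y thickness, z depth); point at its centre. At the start it stands on edge on the magazine's sheet in any one of the four lanes, x pointing up the slope to the back, lower end against the lip, about 93 mm of it (along the slope) in front of the wall, kept upright by its slot
- walnut_mid (a point): dark brown walnut bar, to stay in the magazine. Box section, 200 x 12 x 30 mm (x length, y thickness, z depth); point at its centre. At the start it stands on edge on the magazine's sheet in any one of the four lanes, x pointing up the slope to the back, lower end against the lip, about 93 mm of it (along the slope) in front of the wall, kept upright by its slot
- steel_bar_mid (a point): dark grey steel bar, to stay in the magazine. Box section, 200 x 12 x 30 mm (x length, y thickness, z depth); point at its centre. At the start it stands on edge on the magazine's sheet in any one of the four lanes, x pointing up the slope to the back, lower end against the lip, about 93 mm of it (along the slope) in front of the wall, kept upright by its slot
- bearers: glue-up bearers, fixed: plywood board 150 x 150 x 12 mm, origin under its centre; on it two wooden cross-bearers, 18 mm thick (x), 130 mm long (y), at x = -32 and 32 mm, top at z = 58 mm, each with two open notches 19 mm wide, 16 mm deep (bottom z = 42 mm) at y = -29 and 29 mm. A bar laid along x on edge through both bearers has its centre at z = 57 mm
- ornament: fragment of gilded carving fixed on a dark board 200 x 130 mm, 50 mm high; lies flat, long side along its x; origin under its centre; a bystander
- glue: white plastic glue bottle with red cap, 62 mm across, 160 mm tall; origin under its centre; a bystander
- varnish: amber glass jar with metal lid, 72 mm across, 85 mm tall; origin under its centre; a bystander
- sanding_block: cork sanding block 115 x 65 x 28 mm (x, y, z), lying flat; origin under its centre; a bystander
- mallet: carver's wooden mallet lying on its side along x; head 75 x 125 x 58 mm centred 85 mm along +x from the origin, round handle 26 mm thick out to 120 mm along -x; origin on the table; a bystander
- screwdriver: screwdriver with red handle lying along x, handle to -x, about 210 mm long and 30 mm thick; a bystander
- f_clamp: red and steel F-clamp lying flat, 25 mm high: bar 240 mm along x about the origin, jaws 85 mm out to +y, screw with wooden handle at y = 72 mm out to x = -170 mm; a bystander
There are look-alikes about, which are no part of the job. What is shaped like the part that bears brass_b_mid but pink is not meant.

How it is judged:
On the way, in this order (a step that is already met when the one before it is completed fails the run):
1. one brass bar is drawn clear out of the magazine (((x of brass_a_mid in the frame of magazine below -0.1 m or y of brass_a_mid in the frame of magazine below -0.14 m or y of brass_a_mid in the frame of magazine above 0.14 m) or (x of brass_b_mid in the frame of magazine below -0.1 m or y of brass_b_mid in the frame of magazine below -0.14 m or y of brass_b_mid in the frame of magazine above 0.14 m))), for 0.2 s.
2. both brass bars are out of the magazine ((x of brass_a_mid in the frame of magazine below -0.1 m or y of brass_a_mid in the frame of magazine below -0.14 m or y of brass_a_mid in the frame of magazine above 0.14 m) and (x of brass_b_mid in the frame of magazine below -0.1 m or y of brass_b_mid in the frame of magazine below -0.14 m or y of brass_b_mid in the frame of magazine above 0.14 m)), for 0.2 s.
At the end, for the whole second after the job is handed in: Each brass bar rests, still and on edge (within 0.2 rad), at the bottom of its own pair of notches across both bearers, its centre within 30 mm of the middle lengthwise and 7 mm of the notch line; the walnut and steel bars are in the magazine within 20 mm of where they were ((((x of brass_a_mid in the frame of bearers between -0.03 and 0.03 m and y of brass_a_mid in the frame of bearers between 0.022 and 0.036 m and z of brass_a_mid in the frame of bearers between 0.052 and 0.061 m and angle between the x axis of brass_a_mid and the x axis of bearers, either way round below 0.12 rad and angle between the z axis of brass_a_mid and the z axis of bearers, either way round below 0.2 rad and linear speed of brass_a below 0.03 m/s) and (x of brass_b_mid in the frame of bearers between -0.03 and 0.03 m and y of brass_b_mid in the frame of bearers between -0.036 and -0.022 m and z of brass_b_mid in the frame of bearers between 0.052 and 0.061 m and angle between the x axis of brass_b_mid and the x axis of bearers, either way round below 0.12 rad and angle between the z axis of brass_b_mid and the z axis of bearers, either way round below 0.2 rad and linear speed of brass_b below 0.03 m/s)) or ((x of brass_a_mid in the frame of bearers between -0.03 and 0.03 m and y of brass_a_mid in the frame of bearers between -0.036 and -0.022 m and z of brass_a_mid in the frame of bearers between 0.052 and 0.061 m and angle between the x axis of brass_a_mid and the x axis of bearers, either way round below 0.12 rad and angle between the z axis of brass_a_mid and the z axis of bearers, either way round below 0.2 rad and linear speed of brass_a below 0.03 m/s) and (x of brass_b_mid in the frame of bearers between -0.03 and 0.03 m and y of brass_b_mid in the frame of bearers between 0.022 and 0.036 m and z of brass_b_mid in the frame of bearers between 0.052 and 0.061 m and angle between the x axis of brass_b_mid and the x axis of bearers, either way round below 0.12 rad and angle between the z axis of brass_b_mid and the z axis of bearers, either way round below 0.2 rad and linear speed of brass_b below 0.03 m/s))) and distance of each of walnut_mid, steel_bar_mid from where it was at the start of the episode below 0.02 m); the robot touches nothing.
It fails at once if the walnut or the steel bar is moved more than 20 mm from its place in the magazine (distance of any of walnut_mid, steel_bar_mid from where it was at the start of the episode above 0.02 m).
It fails at once if another thing on the bench is moved more than 20 mm (distance of any of ornament, glue, varnish, sanding_block, mallet, screwdriver, f_clamp from where it was at the start of the episode above 0.02 m).
It fails at once if a brass bar is dropped onto the bearers (faster than 0.6 m/s close above the notches) ((horizontal distance between brass_a_mid and bearers below 0.08 m and z of brass_a_mid in the frame of bearers below 0.07 m and linear speed of brass_a above 0.6 m/s) or (horizontal distance between brass_b_mid and bearers below 0.08 m and z of brass_b_mid in the frame of bearers below 0.07 m and linear speed of brass_b above 0.6 m/s)).
It also fails if it takes over 58 s, if anything falls off the work surface, if the arm or the gripper's body presses on something with over 40 N, if the wrist force passes 120 N, or if a joint passes its speed limit or range.

## Robot

A 6-joint arm with a two-finger parallel gripper is mounted at the origin on the work surface. World frame = base frame: x ahead of the robot, y to its left, z up, the work surface at z = 0. Lengths are in m, angles in rad, forces in N, time in s.
With the tool pointing down it reaches from about 0.35 to 0.85 m from the base axis. Payload 8.1 kg.
Tool frame: the origin (TCP) lies midway between the tips of the shut fingers; the grasp point (between the pads) lies 19 mm behind it; z points along the fingers, y is the line along which they close (so a half turn about z gives the same grasp; the last joint's range is limited). The gripper opens to 93 mm and grips with 3 to 60 N. Pads are 15 mm wide; open, the fingers measure 128 mm over their backs; the gripper's body (75 mm by 188 mm) begins 65 mm behind the grasp point.
Start: joints at [-1.398, 0.13, 1.488, -0, 1.523, -0.085], TCP at [0.153, -0.58, 0.182] pointing down, gripper open.
Joint ranges: [-2.96, 2.96], [-0.89, 2.26], [0.02, 2.5], [-1.34, 4.48], [0, 2.73], [-2.66, 2.66]. Speed limits (rad/s): [2.39, 2.39, 2.79, 3.14, 3.14, 3.14].

## Interface

Orientations are given as a rotation vector (axis times angle).
In Python, from plant import read_state, read_camera, get_calibration, close_job gives the robot as it stands.
- The arm moves only by the shell command python3 -m crank 'ROWS' [FORCE]. ROWS is JSON, a list that holds one entry, the list of rows, each a list of 7 numbers: the gripper's target within -1 to 1 (fully open at 1, half-way at 0, shut at -1), then the shift along the tool's x, y, z as a fraction of full scale, then the turn, a rotation vector about the tool's x, y, z as a fraction of full scale. In form: [[[grip, x, y, z, rx, ry, rz], ...]]. A call has exactly 5 rows; each row is the pose to reach, as a shift and turn from the pose commanded when the call began, along the tool's axes at that moment; what a row does not reach only later rows make up. Full scale, the value 1, is 0.5 m for a shift and 90 degrees for a turn. A row lasts 1/8 s, in which the tool goes at most 62.5 mm and 10.7 degrees, less where a joint would pass 70% of its speed; a pose out of reach is approached as far as the arm can. A call with a number of a shift or a turn outside -1 to 1 is refused whole. A call with a gripper value outside its range is refused whole. The fingers move at their own pace and stop on an object; FORCE is the grip in N (left out, the last holds). Time passes only in rows, so rows that repeat a pose let the fingers close, or fill a call up. It gives the time, the measured TCP pose, the force, the opening and the grip force at its end, in the units of the state.
- read_state(): the state, without advancing time (a new reading comes with each control period).
- read_camera(name): name is "scene" or "top" or "wrist"; returns the picture (400x640x3 uint8, red, green, blue); there is no depth.
- get_calibration(name): a dict with "fx", "fy", "cx", "cy" (pixels), "eye" and "orientation" of the camera in the world; the wrist camera has in their place "mount" (4x4, takes a point from camera to tool coordinates, whose origin is the TCP and whose axes are the flange's). Camera axes: x right, y down, z forward; pixel columns grow to the right and rows downward; lengths in m; the calibration is good to about 2 mm. The wrist camera is an equidistant fisheye: a pixel r from the principal point sees the ray r / f radians off the axis. A picture is of the moment at which its call begins: read the wrist's pose just before it. get_calibration takes no time and is no camera call.
- close_job(): hands the job in; it is judged then, once.
The state is a dict: "t": time; "q": joint angles; "dq": joint speeds; "joint_torque": joint torques, N m; "tool_pos": TCP position; "orientation": TCP orientation; "force": force on the tool from outside, world axes, zero at the start; "wrist_torque": the same for the moment, N m; "opening": finger opening in m; "gripper_force": force on a finger pad.
Only numpy, scipy, OpenCV 4.12 (cv2) and the standard library are available. Lean on these libraries where they do the work, as an engineer would, in place of code of your own. Each camera call takes 0.05 s, during which the arm holds its last target. There are 200 camera calls.

## Working session

There is one attempt and no reset: what is moved stays moved. The work goes in short steps, Python scripts to look and compute and a shell command to move; the robot and the scene stay as the last step left them, time stands still between calls to the robot, and variables do not carry over. Pictures are saved under pics/ and viewed, at most 10 in all, crops included, and the job is handed in when it is done.

```bash
ls; mkdir -p pics; python3 - <<'E'
from plant import *
import cv2
s=read_state();print(s)
for n in("scene","top"):
    c=get_calibration(n);print(n,c)
    cv2.imwrite(f"pics/{n}0.png",cv2.cvtColor(read_camera(n),cv2.COLOR_RGB2BGR))
print(get_calibration("wrist"))
E
```

```text
pics
{'t': 0.0, 'q': array([-1.39839119e+00,  1.31134965e-01,  1.48927049e+00,  1.96262828e-05,
        1.52300317e+00, -8.53609221e-02]), 'dq': array([ 0.00177376, -0.00045286,  0.00046578,  0.00021962,  0.00200164,
        0.00048748]), 'joint_torque': array([-2.59004137e-04, -5.59842968e+01, -4.91759777e+01,  7.66974804e-02,
        3.52012482e-02, -1.24688709e-04]), 'tool_pos': array([ 0.15289599, -0.57953861,  0.18140799]), 'orientation': array([-3.11373666e+00, -4.03543187e-01,  9.32911853e-05]), 'force': array([-0.64432582, -0.37904974, -0.62344819]), 'wrist_torque': array([-0.02431739,  0.01098683,  0.02206142]), 'gripper_force': 0.0, 'opening': 0.09276217521618131}
scene {'fx': 425.94618468833687, 'fy': 425.94618468833687, 'cx': 318.20106415063333, 'cy': 198.5172757999335, 'eye': array([ 1.05133896, -0.93449053,  1.15878514]), 'orientation': array([-2.25618892, -0.57175687,  0.27305166])}
top {'fx': 383.04545953493334, 'fy': 383.04545953493334, 'cx': 317.7572523293753, 'cy': 197.37153406696024, 'eye': array([ 0.3904977, -0.043654 ,  1.1965268]), 'orientation': array([-2.12123231,  2.14988147, -0.15590745])}
{'fx': 309.70691628693146, 'fy': 309.70691628693146, 'cx': 321.1145613734468, 'cy': 197.71072178270677, 'mount': array([[ 8.70142943e-04, -9.59011107e-01, -2.83367147e-01,
         7.83102334e-02],
       [ 9.99999603e-01,  7.79945309e-04,  4.31124021e-04,
        -4.88744394e-04],
       [-1.92441848e-04, -2.83367409e-01,  9.59011405e-01,
        -2.01429801e-01],
       [ 0.00000000e+00,  0.00000000e+00,  0.00000000e+00,
         1.00000000e+00]])}
```

View pics/scene0.png

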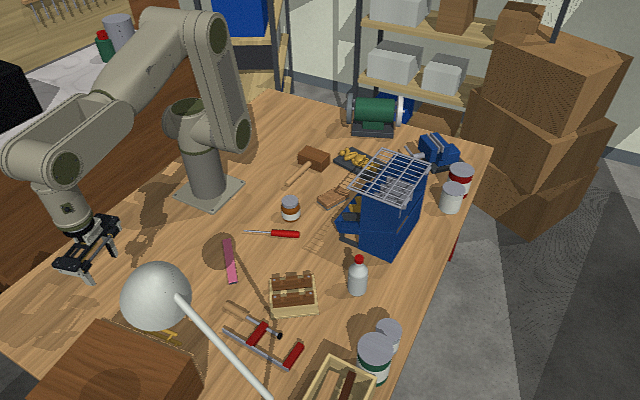

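View pics/top0.png

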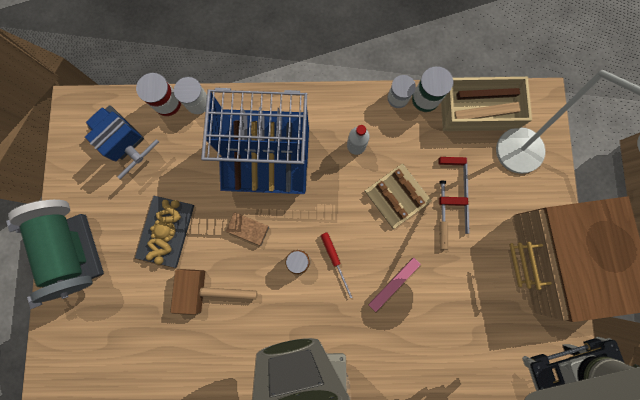

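The scene view shows the magazine (blue, ~385,210), the bearers (~292,292) and a pink bar (~230,260). In the top view the magazine is at ~(256,140), the bearers at ~(398,196), the pink look-alike at (395,284) and a box with two brownish bars at (487,100).

Next I'll crop both closely.

```bash
python3 - <<'E'
import cv2,numpy as np
t=cv2.imread("pics/top0.png");s=cv2.imread("pics/scene0.png")
a=cv2.resize(t[85:205,195:315],None,fx=5,fy=5,interpolation=cv2.INTER_CUBIC)
b=cv2.resize(t[160:235,355:435],(200,188),interpolation=cv2.INTER_CUBIC)
cv2.imwrite("pics/c1.png",a)
c=cv2.resize(s[140:270,300:440],None,fx=4.2,fy=4.2,interpolation=cv2.INTER_CUBIC)
cv2.imwrite("pics/c2.png",c)
E
```

```text
(no output)
```

View pics/c1.png

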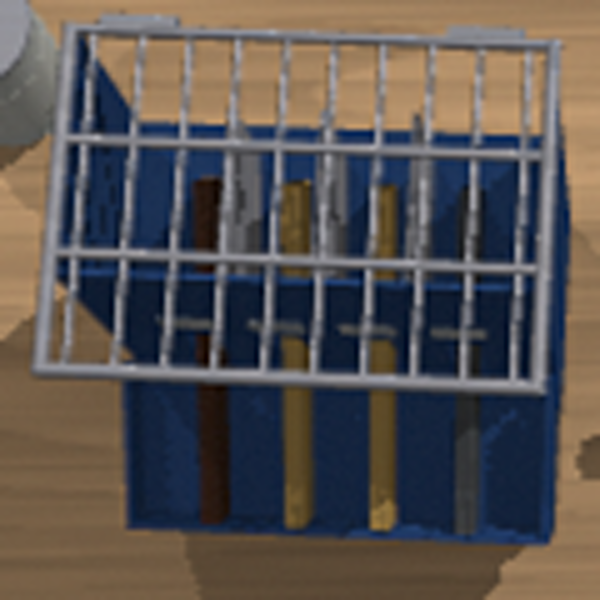

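The close crop of the top view shows, left to right, walnut (213,430), brass (298,430), brass (383,440) and steel (467,440). So the candidates in the full image are:
- brass at (255,171) and (272,173)
- pink bar on the bench at (395,284), which is not meant
- light bar in the wooden box at (487,112), which is not in the magazine
- gilded ornament at (163,232)

I choose the two gold bars in the middle lanes.

```bash
cat > h.py <<'E'
import numpy as np,cv2
from scipy.spatial.transform import Rotation as R
from plant import *
def ray(n,p):
    c=get_calibration(n);p=np.atleast_2d(p).astype(float)
    d=np.c_[(p[:,0]-c['cx'])/c['fx'],(p[:,1]-c['cy'])/c['fy'],np.ones(len(p))]
    return c['eye'],R.from_rotvec(c['orientation']).apply(d)
def onz(n,p,z):
    e,d=ray(n,p);return e+d*((z-e[2])/d[:,2])[:,None]
def proj(n,P):
    c=get_calibration(n);q=R.from_rotvec(c['orientation']).inv().apply(np.atleast_2d(P)-c['eye'])
    return np.c_[c['fx']*q[:,0]/q[:,2]+c['cx'],c['fy']*q[:,1]/q[:,2]+c['cy']]
E
python3 - <<'E'
from h import *
np.set_printoptions(precision=4,suppress=True)
l=onz("top",[[220.6,190.4],[305,193.6]],.087);print("lip",l,l.mean(0),np.linalg.norm(l[1]-l[0]))
g=onz("top",[[202,159.4],[304,162.6]],.266);print("guard",g,g.mean(0),np.linalg.norm(g[1]-g[0]))
b=onz("top",[[195+298/5,85+525/5],[195+383/5,85+527/5]],.087);print("bar fronts",b)
d=l[0]-l[1];yaw=np.arctan2(-d[0],d[1]);d2=g[0]-g[1];print("yaw",yaw,np.arctan2(-d2[0],d2[1]))
t=cv2.imread("pics/top0.png");s=cv2.imread("pics/scene0.png")
img=np.zeros((600,800,3),np.uint8)
img[:,:400]=cv2.resize(t[160:235,358:438][:, :80],(400,375),interpolation=cv2.INTER_CUBIC).shape and 0
img[:375,:400]=cv2.resize(t[160:235,358:438],(400,375),interpolation=cv2.INTER_CUBIC)
img[:350,400:]=cv2.resize(s[262:332,255:335],(400,350),interpolation=cv2.INTER_CUBIC)
hs=cv2.cvtColor(t,cv2.COLOR_BGR2HSV)
m=cv2.inRange(hs,(18,110,60),(32,255,255));n,lab,st,ce=cv2.connectedComponentsWithStats(m)
for i in range(1,n):
    if st[i,4]>15 and 200<ce[i,0]<310 and ce[i,1]<200:print(st[i],ce[i])
cv2.imwrite("pics/b.png",img[:380])
E
```

```text
lip [[0.5899 0.2528 0.087 ]
 [0.5767 0.0039 0.087 ]] [0.5833 0.1284 0.087 ] 0.2492729354425898
guard [[ 0.6373  0.2539  0.266 ]
 [ 0.6251 -0.0019  0.266 ]] [0.6312 0.126  0.266 ] 0.2560217110558116
bar fronts [[0.5896 0.1524 0.087 ]
 [0.5877 0.1022 0.087 ]]
yaw -0.05280386800272146 -0.047533913583640605
[251 121   6  15  73] [253.8219 128.0822]
[271 122   3  14  41] [272.0244 128.6585]
[252 153   5   6  26] [253.8462 155.5   ]
[269 153   5   6  27] [270.9259 155.7407]
[252 163   5  27 134] [253.9851 175.903 ]
[269 163   5  28 139] [270.9856 176.4029]
```

View pics/b.png

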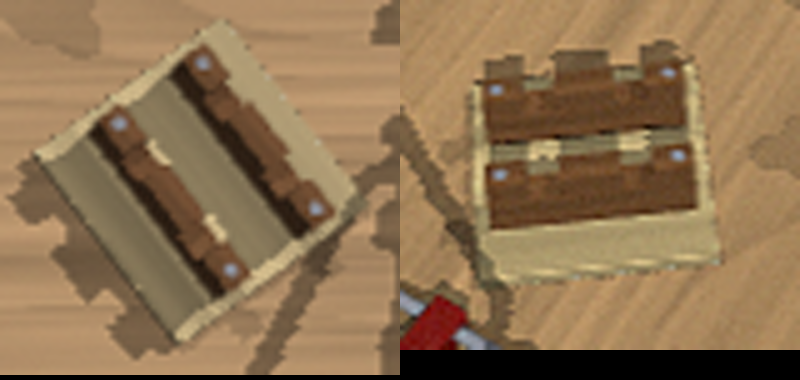

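The crop shows the bearers (screw heads in the top-view half at 203,63 / 119,122 / 316,208 / 231,270). Next I locate them in both views, along with the nearby obstacles.

```bash
python3 - <<'E'
from h import *
np.set_printoptions(precision=4,suppress=True)
a=np.array([[203,63],[119,122],[316,208],[231,270]])/5+[358,160]
b=(np.array([[668,72],[496,90],[678,155],[501,173]])-[400,0])/5+[255,262]
T=onz("top",a,.058);S=onz("scene",b,.058);print(T,T.mean(0));print(S,S.mean(0))
for P in(T,):
    ux=(P[0]-P[1]);ux2=P[2]-P[3];uy=P[0]-P[2];uy2=P[1]-P[3]
    for v in(ux,ux2,uy,uy2):print(np.linalg.norm(v),np.degrees(np.arctan2(v[1],v[0])))
v=[S[i]-S[j] for i in range(4) for j in range(i)];print([round(float(np.linalg.norm(x)),3) for x in v],[round(float(np.degrees(np.arctan2(x[1],x[0])))) for x in v])
for n,p,z in(("glue",(359,137),.1),("varn",(297,263),.085),("sand",(246,229),.028),("sd",(340,270),.02),("clampnear",(441,200),.025),("pink",(395,284),.01),("mallet head",(187,292),.05)):print(n,onz("top",[p],z)[0])
e1,d1=ray("top",[522,150]);e2,d2=ray("scene",[155,295])
M=np.c_[d1[0],-d2[0]];k=np.linalg.lstsq(M,e2-e1,rcond=None)[0];print("lamp",e1+k[0]*d1,e2+k[1]*d2)
s=read_state();print(R.from_rotvec(s['orientation']).as_matrix())
E
```

```text
[[ 0.642  -0.2793  0.058 ]
 [ 0.6064 -0.227   0.058 ]
 [ 0.5523 -0.3428  0.058 ]
 [ 0.5157 -0.2902  0.058 ]] [ 0.5791 -0.2848  0.058 ]
[[ 0.6063 -0.2259  0.058 ]
 [ 0.5171 -0.2897  0.058 ]
 [ 0.6432 -0.2779  0.058 ]
 [ 0.554  -0.3406  0.058 ]] [ 0.5802 -0.2835  0.058 ]
0.06325239139771399 -55.690992638163834
0.0640465512339095 -55.134970556670055
0.10996137007651463 35.27083156769382
0.1105724314996285 34.855529138027805
[0.11, 0.064, 0.127, 0.126, 0.063, 0.109] [-144, -55, 5, -115, -54, -145]
glue [ 0.7425 -0.1582  0.1   ]
varn [0.376  0.0284 0.085 ]
sand [0.4796 0.1875 0.028 ]
sd [ 0.3527 -0.0972  0.02  ]
clampnear [ 0.5611 -0.4125  0.025 ]
pink [ 0.3088 -0.2628  0.01  ]
mallet head [0.2958 0.3532 0.05  ]
lamp [[ 0.6221 -0.4934  0.3629]] [[ 0.4856 -0.6458  0.4071]]
[[ 0.967   0.2549 -0.0003]
 [ 0.2549 -0.967   0.0016]
 [ 0.0001 -0.0016 -1.    ]]
```

```bash
cat >> h.py <<'E'
O=np.array([.682,.1235,0]);YAW=-.05;U=np.radians(24)
def mag(x,y,z): return O+R.from_euler('z',YAW).apply([x,y,z])
def sheet(s,n,y): return mag(-.085+s*np.cos(U)-n*np.sin(U),y,.060+s*np.sin(U)+n*np.cos(U))
def ori(psi,phi):
    b=np.array([np.cos(psi),np.sin(psi),0]);Z=np.array([0,0,1.]);f=np.radians(phi)
    z=np.sin(f)*b-np.cos(f)*Z;x=-(np.cos(f)*b+np.sin(f)*Z)
    return np.c_[x,np.cross(z,x),z]
def plan(*W,start=None):
    s=read_state();p,M=(s['tool_pos'],R.from_rotvec(s['orientation']).as_matrix()) if start is None else (start[0],ori(*start[1:]))
    for q,psi,phi in W:
        N=ori(psi,phi);sh=M.T@(np.array(q)-p)/.5;tu=R.from_matrix(M.T@N).as_rotvec()/(np.pi/2)
        print(np.round(q,4),'shift',np.round(sh,3),'turn',np.round(tu,3),'| mm',round(float(np.linalg.norm(sh)*500)),'deg',round(float(np.linalg.norm(tu)*90)))
        p,M=np.array(q),N
def err(q,psi,phi):
    s=read_state();N=ori(psi,phi);M=R.from_rotvec(s['orientation']).as_matrix()
    print('t',round(s['t'],2),'perr_mm',np.round((s['tool_pos']-q)*1e3,1),'rerr_deg',np.round(np.degrees(R.from_matrix(N.T@M).as_rotvec()),2),'q',np.round(s['q'],2),'F',np.round(s['force'],1),'open',round(float(s['opening']),4),'g',round(float(s['gripper_force']),1))
E
python3 - <<'E'
from h import *
G=sheet(.042,.007,.025);print(G)
Z=ori(YAW,38)[:,2]
plan(((.30,-.40,.28),-2.0,0),((.42,-.2,.30),-1.1,12),((.44,0,.30),-.4,25),(G-.13*Z,YAW,38),(G,YAW,38))
E
```

```text
[0.63383307 0.15094164 0.08347776]
[ 0.3  -0.4   0.28] shift [ 0.376 -0.273 -0.196] turn [-0.001 -0.001 -0.563] | mm 252 deg 51
[ 0.42 -0.2   0.3 ] shift [ 0.464  0.052 -0.04 ] turn [-0.06  -0.124 -0.571] | mm 234 deg 53
[0.44 0.   0.3 ] shift [ 0.331  0.217 -0.07 ] turn [-0.142 -0.138 -0.423] | mm 201 deg 42
[0.5539 0.1549 0.1859] shift [0.016 0.374 0.244] turn [-0.117 -0.143 -0.19 ] | mm 224 deg 24
[0.6338 0.1509 0.0835] shift [-0.   -0.    0.26] turn [0. 0. 0.] | mm 130 deg 0
```

```bash
python3 -m crank '[[[-0.2,0.075,-0.055,-0.04,0,0,-0.113],[-0.2,0.15,-0.11,-0.08,0,0,-0.226],[-0.2,0.225,-0.164,-0.118,0,0,-0.338],[-0.2,0.3,-0.218,-0.157,0,0,-0.45],[-0.2,0.376,-0.273,-0.196,0,0,-0.563]]]' 40
python3 -m crank '[[[-0.2,0.093,0.01,-0.008,-0.012,-0.025,-0.114],[-0.2,0.186,0.021,-0.016,-0.024,-0.05,-0.228],[-0.2,0.278,0.031,-0.024,-0.036,-0.074,-0.343],[-0.2,0.371,0.042,-0.032,-0.048,-0.099,-0.457],[-0.2,0.464,0.052,-0.04,-0.06,-0.124,-0.571]]]'
python3 -m crank '[[[-0.2,0.083,0.054,-0.018,-0.035,-0.035,-0.106],[-0.2,0.165,0.108,-0.035,-0.071,-0.069,-0.212],[-0.2,0.248,0.163,-0.052,-0.106,-0.104,-0.317],[-0.2,0.331,0.217,-0.07,-0.142,-0.138,-0.423],[-0.2,0.331,0.217,-0.07,-0.142,-0.138,-0.423]]]'
python3 -c "
from h import *
err((.44,0,.30),-.4,25);G=sheet(.042,.007,.025);Z=ori(YAW,38)[:,2]
plan((G-.13*Z,YAW,38),(G,YAW,38))"
```

```text
t: 0.72
tool_pos: [0.3006, -0.3988, 0.2806]
orientation: [-2.638, -1.705, -0.0]
force: [-0.0, -1.1, -1.0]
opening: 0.0476
gripper_force: 0.0
t: 1.35
tool_pos: [0.4205, -0.1985, 0.3002]
orientation: [1.538, 2.527, -0.163]
force: [0.0, 0.2, -0.2]
opening: 0.0368
gripper_force: 0.0
t: 1.98
tool_pos: [0.4393, 0.0031, 0.2999]
orientation: [0.529, 2.659, -0.115]
force: [-0.7, 0.4, 0.3]
opening: 0.0368
gripper_force: 0.0
t 1.98 perr_mm [-0.7  3.1 -0.1] rerr_deg [-0.28  0.01 -0.36] q [ 0.06 -0.81  2.08 -0.19  1.47 -1.13] F [-0.7  0.4  0.3] open 0.0368 g 0.0
[0.5539 0.1549 0.1859] shift [0.01  0.368 0.248] turn [-0.113 -0.143 -0.187] | mm 222 deg 23
[0.6338 0.1509 0.0835] shift [-0.   -0.    0.26] turn [0. 0. 0.] | mm 130 deg 0
```

```bash
python3 -m crank '[[[-0.2,0.003,0.1,0.06,-0.03,-0.035,-0.05],[-0.2,0.006,0.2,0.12,-0.055,-0.07,-0.095],[-0.2,0.009,0.29,0.19,-0.085,-0.11,-0.14],[-0.2,0.01,0.368,0.248,-0.113,-0.143,-0.187],[-0.2,0.01,0.368,0.248,-0.113,-0.143,-0.187]]]'
python3 - <<'E'
from h import *
G=sheet(.042,.007,.025);Z=ori(YAW,38)[:,2]
err(G-.13*Z,YAW,38);plan((G,YAW,38))
s=read_state();w=read_camera("wrist");cv2.imwrite("pics/w1.png",cv2.cvtColor(w,cv2.COLOR_RGB2BGR))
E
```

```text
t: 2.6
tool_pos: [0.5537, 0.1499, 0.1805]
orientation: [0.07, 2.486, -0.029]
force: [-0.3, -0.6, -0.9]
opening: 0.037
gripper_force: 0.0
t 2.6 perr_mm [-0.2 -5.  -5.4] rerr_deg [0.45 0.46 0.23] q [ 0.35 -0.58  2.26 -0.32  0.88 -1.03] F [-0.3 -0.6 -0.9] open 0.037 g 0.0
[0.6338 0.1509 0.0835] shift [-0.009  0.012  0.251] turn [-0.005 -0.005 -0.003] | mm 126 deg 1
```

View pics/w1.png

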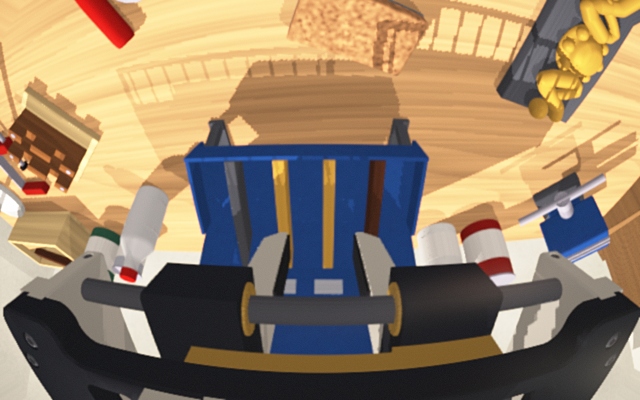

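The wrist view shows steel (235,210), brass (283,210), brass (329,215) and walnut (375,200). The right-hand brass is between the fingers. I'll check the lateral position by ray from this view.

```bash
cat >> h.py <<'E'
def wray(p,s):
    c=get_calibration("wrist");p=np.atleast_2d(p).astype(float);v=p-[c['cx'],c['cy']];r=np.linalg.norm(v,axis=1);th=r/c['fx']
    d=np.c_[v/r[:,None]*np.sin(th)[:,None],np.cos(th)]
    M=R.from_rotvec(s['orientation']).as_matrix();m=c['mount']
    return s['tool_pos']+M@m[:3,3],(M@m[:3,:3]@d.T).T
def won(p,s,z):
    e,d=wray(p,s);return e+d*((z-e[2])/d[:,2])[:,None]
def inmag(P): return R.from_euler('z',-YAW).apply(P-O)
E
python3 - <<'E'
from h import *
np.set_printoptions(precision=4,suppress=True)
s=read_state()
w=cv2.imread("pics/w1.png");hs=cv2.cvtColor(w,cv2.COLOR_BGR2HSV)
m=cv2.inRange(hs,(18,90,90),(32,255,255));m[:150]=0;m[245:]=0;m[:,:260]=0;m[:,345:]=0
for lo,hi in((262,305),(305,345)):
    for r in(166,185,205,225):
        c=np.where(m[r,lo:hi]>0)[0]
        if len(c):print(r,c.min()+lo,c.max()+lo)
# lip ends and bars at front end, top z=.087
for p in([188,157],[427,155],[281.5,162],[328,162]):
    print(p,won([p],s,.087)[0],inmag(won([p],s,.087)[0]))
E
```

```text
166 273 286
185 275 287
205 277 288
225 279 289
166 324 334
185 324 333
205 324 333
225 324 332
[188, 157] [0.5755 0.0113 0.087 ] [-0.1007 -0.1173  0.087 ]
[427, 155] [0.5875 0.2534 0.087 ] [-0.1009  0.125   0.087 ]
[281.5, 162] [0.5916 0.108  0.087 ] [-0.0895 -0.02    0.087 ]
[328, 162] [0.5945 0.1542 0.087 ] [-0.089   0.0262  0.087 ]
```

```bash
python3 -m crank '[[[-0.2,0,-0.002,0.06,0,0,0],[-0.2,0,-0.002,0.12,0,0,0],[-0.2,0,-0.002,0.17,0,0,0],[-0.2,0,-0.002,0.2,0,0,0],[-0.2,0,-0.002,0.2,0,0,0]]]'
python3 - <<'E'
from h import *
np.set_printoptions(precision=4,suppress=True)
read_camera("top")
G=sheet(.042,.007,.024);err(G-.03*ori(YAW,38)[:,2],YAW,38);plan((G,YAW,38))
s=read_state();w=read_camera("wrist");cv2.imwrite("pics/w2.png",cv2.cvtColor(w,cv2.COLOR_RGB2BGR))
hs=cv2.cvtColor(cv2.imread("pics/w2.png"),cv2.COLOR_BGR2HSV)
m=cv2.inRange(hs,(18,90,90),(32,255,255));m[:100]=0;m[300:]=0
n,lab,st,ce=cv2.connectedComponentsWithStats(m)
for i in range(1,n):
    if st[i,4]>60:print(st[i],ce[i])
b=cv2.inRange(hs,(105,150,40),(125,255,255));
for r in range(100,200,4):
    c=np.where(b[r,100:560]>0)[0]
    if len(c)>100:
        print(r,c.min()+100,c.max()+100);
        if r>180:break
E
```

```text
t: 3.28
tool_pos: [0.6176, 0.1445, 0.1078]
orientation: [0.075, 2.479, -0.027]
force: [-0.2, -0.0, -0.3]
opening: 0.0371
gripper_force: 0.0
t 3.33 perr_mm [ 2.3 -5.9  1.4] rerr_deg [0.39 0.02 0.44] q [ 0.29 -0.3   2.2  -0.36  0.64 -1.  ] F [ 0.1 -0.9 -0.1] open 0.0375 g 0.0
[0.6338 0.1499 0.0835] shift [0.006 0.012 0.059] turn [-0.004 -0.    -0.005] | mm 30 deg 1
[    0   100   198   132 10475] [ 93.7457 147.07  ]
[585 100  39  22 671] [605.4143 108.6855]
[ 457  100  183  136 5712] [552.7866 178.0224]
[201 111  39  39 828] [217.82   132.2488]
[588 164  29  13 148] [602.9797 170.0338]
[ 326  173   17  124 1789] [332.8312 231.0632]
[ 252  174   28   67 1309] [265.8709 203.5187]
[139 214  12  14 110] [144.2636 222.1091]
[   0  222   67   56 2410] [ 30.6896 245.878 ]
[529 225  48  28 494] [550.9939 243.2591]
[129 247  36  20 288] [145.8854 259.4201]
[  0 259  33  22 179] [ 13.7374 270.4804]
[242 282  14  18 162] [248.284  290.9136]
[387 282  14  18 158] [393.8291 290.7215]
152 157 456
156 152 460
160 148 464
164 142 467
168 138 471
172 134 472
176 136 470
180 137 469
184 139 468
```

```bash
python3 - <<'E'
from h import *
np.set_printoptions(precision=4,suppress=True)
s=read_state()
hs=cv2.cvtColor(cv2.imread("pics/w2.png"),cv2.COLOR_BGR2HSV)
m=cv2.inRange(hs,(18,90,90),(32,255,255))
for r in(180,190,220,250):
    c=np.where(m[r,300:360]>0)[0]+300;print(r,c.min(),c.max())
    a=won([[c.min(),r],[c.max()+1,r]],s,.09);print(inmag(a))
print(inmag(won([[134,172],[472,172]],s,.087)))
err(s['tool_pos'],YAW,38)
E
```

```text
180 326 342
[[-0.0925  0.0226  0.09  ]
 [-0.0925  0.0339  0.09  ]]
190 326 341
[[-0.0815  0.0227  0.09  ]
 [-0.0814  0.0338  0.09  ]]
220 326 340
[[-0.0417  0.0228  0.09  ]
 [-0.0416  0.0348  0.09  ]]
250 326 339
[[0.0131 0.0231 0.09  ]
 [0.0133 0.0364 0.09  ]]
[[-0.102  -0.1192  0.087 ]
 [-0.0987  0.1263  0.087 ]]
t 3.38 perr_mm [0. 0. 0.] rerr_deg [ 0.35 -0.04  0.41] q [ 0.29 -0.3   2.2  -0.36  0.64 -1.  ] F [0.4 0.6 0.3] open 0.0371 g 0.0
```

View pics/w2.png

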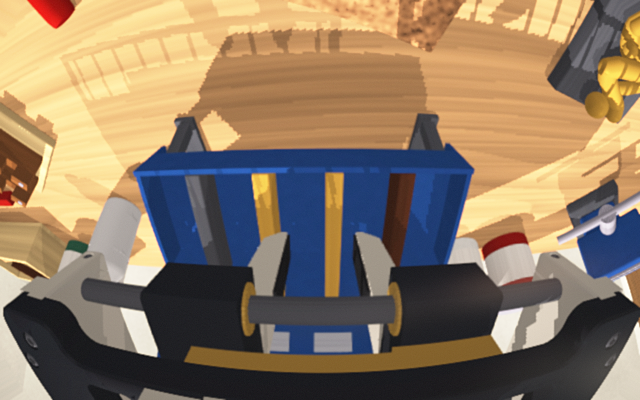

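```bash
sed -i 's/^O=.*/O=np.array([.682,.1257,0]);YAW=-.055;U=np.radians(24)/' h.py
python3 -m crank '[[[-0.2,0.002,0.017,0,0,0,0],[-0.2,0.006,0.017,0.02,-0.004,0,-0.005],[-0.2,0.006,0.017,0.04,-0.004,0,-0.005],[-0.2,0.006,0.017,0.059,-0.004,0,-0.005],[-0.2,0.006,0.017,0.059,-0.004,0,-0.005]]]' 50
python3 -m crank '[[[-1,0,0,0,0,0,0],[-1,0,0,0,0,0,0],[-1,0,0,0,0,0,0],[-1,0,0,0,0,0,0],[-1,0,0,0,0,0,0]]]' 50
python3 - <<'E'
from h import *
G=sheet(.042,.007,.025);err(G,YAW,38)
s=read_state();print(inmag(s['tool_pos']))
E
```

```text
t: 4.0
tool_pos: [0.6327, 0.1535, 0.0804]
orientation: [0.058, 2.481, -0.022]
force: [-0.2, 1.3, 0.9]
opening: 0.0374
gripper_force: 0.0
t: 4.62
tool_pos: [0.6331, 0.154, 0.0822]
orientation: [0.058, 2.478, -0.021]
force: [-0.0, 0.2, -0.1]
opening: 0.0003
gripper_force: 0.0
t 4.62 perr_mm [-0.9  0.6 -1.3] rerr_deg [-0.25  0.03 -0.38] q [ 0.29 -0.21  2.18 -0.39  0.57 -0.97] F [-0.   0.2 -0.1] open 0.0003 g 0.0
[-0.05036437  0.02556577  0.08216022]
```

```bash
python3 - <<'E'
from h import *
w=cv2.cvtColor(read_camera("wrist"),cv2.COLOR_RGB2BGR);cv2.imwrite("pics/w3.png",w[90:390])
E
```

```text
(no output)
```

View pics/w3.png

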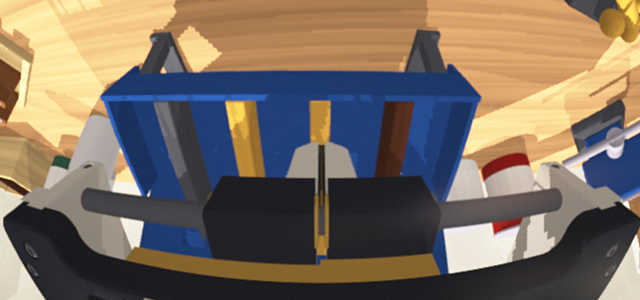

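The wrist view shows the shut fingers at (321,145) in line with the brass bar (320,105), but the opening is 0, so there is no bar between them. I'll overlay the expected geometry to find out why.

```bash
cat >> h.py <<'E'
def wproj(P,s):
    c=get_calibration("wrist");m=c['mount'];M=R.from_rotvec(s['orientation']).as_matrix()
    q=(np.atleast_2d(P)-s['tool_pos'])@M; q=(q-m[:3,3])@m[:3,:3]
    th=np.arctan2(np.linalg.norm(q[:,:2],axis=1),q[:,2]);a=np.arctan2(q[:,1],q[:,0])
    return np.c_[c['cx']+c['fx']*th*np.cos(a),c['cy']+c['fx']*th*np.sin(a)]
E
python3 - <<'E'
from h import *
s=read_state();w=np.zeros((400,640,3),np.uint8);w[90:390]=cv2.imread("pics/w3.png")
k=3;x0,y0,x1,y1=200,140,460,340
c=cv2.resize(w[y0:y1,x0:x1],None,fx=k,fy=k,interpolation=cv2.INTER_CUBIC)
def dr(P,col):
    for p in wproj(P,s):cv2.circle(c,tuple(int(v) for v in (p-[x0,y0])*k),3,col,-1)
ss=np.arange(0,.1,.01)
for y in(.025,-.025):
    dr([sheet(t,.03,y-.006) for t in ss],(0,255,0));dr([sheet(t,.03,y+.006) for t in ss],(0,255,0));dr([sheet(t,.0,y) for t in ss],(255,255,0))
dr([s['tool_pos']],(0,0,255));dr([s['tool_pos']-.019*R.from_rotvec(s['orientation']).as_matrix()[:,2]],(255,0,255))
dr([mag(-.099,y,.087) for y in np.arange(-.12,.13,.02)],(0,128,255))
cv2.imwrite("pics/o.png",c)
E
```

```text
(no output)
```

View pics/o.png

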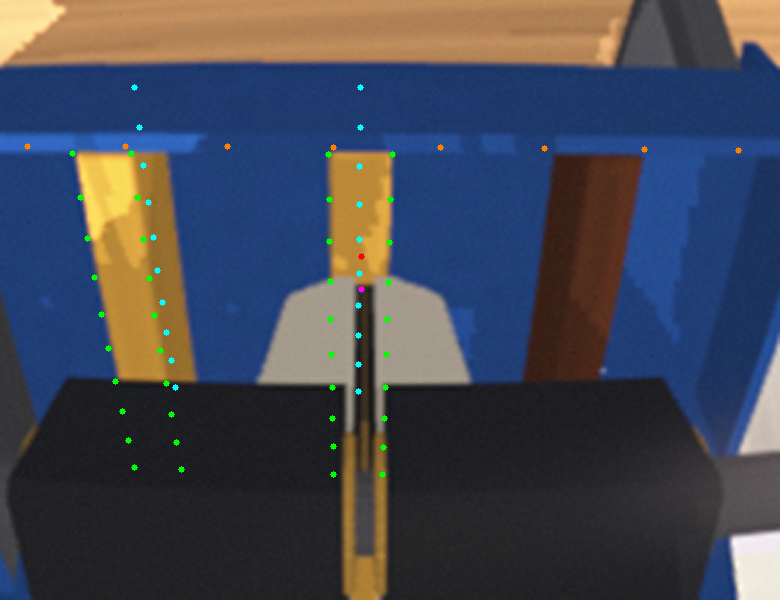

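```bash
python3 -m crank '[[[-1,0,0,0.001,0,0,0],[-1,0,0,0.002,0,0,0],[-1,0,0,0.003,0,0,0],[-1,0,0,0.004,0,0,0],[-1,0,0,0.004,0,0,0]]]'
python3 - <<'E'
from h import *
np.set_printoptions(precision=4,suppress=True)
s=read_state();print(inmag(s['tool_pos']),s['force'],s['wrist_torque'],s['opening'])
w=cv2.cvtColor(read_camera("wrist"),cv2.COLOR_RGB2BGR);cv2.imwrite("pics/w4.png",w)
hs=cv2.cvtColor(w,cv2.COLOR_BGR2HSV);m=cv2.inRange(hs,(15,90,60),(32,255,255))
for r in range(188,250,4):print(r,np.where(m[r,290:350]>0)[0]+290)
for n in("scene","top"):cv2.imwrite(f"pics/{n}1.png",cv2.cvtColor(read_camera(n),cv2.COLOR_RGB2BGR))
print(proj("scene",[s['tool_pos']]),proj("top",[s['tool_pos']]))
E
```

```text
t: 5.3
tool_pos: [0.6343, 0.1539, 0.0804]
orientation: [0.058, 2.479, -0.021]
force: [0.0, -0.3, 0.7]
opening: 0.0006
gripper_force: 0.0
[-0.0492  0.0255  0.0804] [ 0.0395 -0.2564  0.6956] [0.0877 0.0915 0.0012] 0.0005747066985985071
188 []
192 [311 312 313 314 315 316 317 318 319 320 321 322 323 324 325 326 327 328]
196 [310 311 312 313 314 315 316 317 318 319 320 321 322 323 324 325 326 327
 328 329 330]
200 [310 311 312 313 314 315 316 317 318 319 320 321 322 323 324 325 326 327
 328 329]
204 [310 311 312 313 314 315 316 317 318 319 320 321 322 323 324 325 326 327
 328 329]
208 [310 311 312 313 314 315 316 317 318 319 320 321 322 323 324 325 326 327
 328 329]
212 [310 311 312 313 314 315 316 317 318 319 320 321 322 323 324 325 326 327
 328 329]
216 [310 311 312 313 314 315 316 317 318 319 320 321 322 323 324 325 326 327
 328 329]
220 [310 311 312 313 314 315 316 317 318 319 320 321 322 323 324 325 326 327
 328 329]
224 [310 311 312 313 314 315 316 317 318 319 320 321 322 323 324 325 326 327
 328 329]
228 [311 312 313 314 315 316 317 318 319 320 321 322 323 324 325 326 327 328
 329]
232 [311 312 317 318 319 320 321 322 323 324 325 326]
236 []
240 [321]
244 [321]
248 [321]
[[365.8886 202.3596]] [[254.6859 175.6259]]
```

```bash
python3 - <<'E'
from h import *
a=cv2.imread("pics/scene1.png")[160:260,320:430];b=cv2.imread("pics/top1.png")[110:210,195:305]
o=np.hstack([cv2.resize(a,(400,364),interpolation=cv2.INTER_CUBIC),cv2.resize(b,(400,364),interpolation=cv2.INTER_CUBIC)])
cv2.imwrite("pics/st.png",o)
E
```

```text
(no output)
```

View pics/st.png

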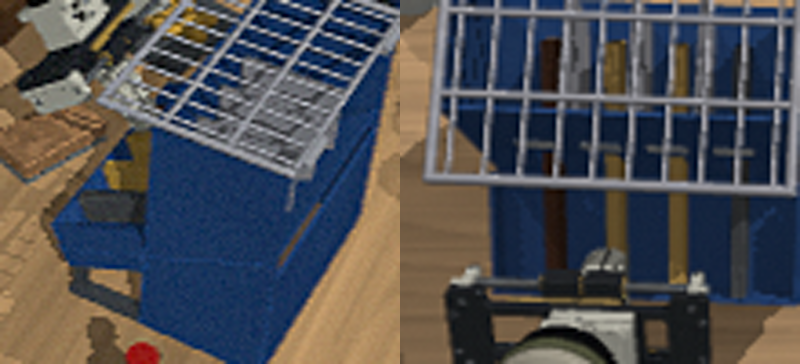

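The side-by-side view shows the gripper's shut fingers at (605,255) in line with the bar. The visible tip is about 12 mm or more short of where the nominal TCP projects. The fingers shut over a bar that is still in place, so the true tips are about 25 mm behind the reported TCP and above the bar top. I'll open, go 16 mm deeper and close again.

```bash
python3 -m crank '[[[-0.2,0,0,0,0,0,0],[-0.2,0,0,0,0,0,0],[-0.2,0,0,0,0,0,0],[-0.2,0,0,0.012,0,0,0],[-0.2,0,0,0.022,0,0,0]]]' 50
python3 -m crank '[[[-0.2,0,0,0.005,0,0,0],[-0.2,0,0,0.01,0,0,0],[-0.5,0,0,0.01,0,0,0],[-0.75,0,0,0.01,0,0,0],[-1,0,0,0.01,0,0,0]]]' 50
python3 -c "
from h import *
err(sheet(.046,-.012,.025),YAW,38)"
```

```text
t: 6.08
tool_pos: [0.6413, 0.1536, 0.0714]
orientation: [0.058, 2.479, -0.021]
force: [-0.4, 0.3, -0.5]
opening: 0.0367
gripper_force: 0.0
t: 6.7
tool_pos: [0.6443, 0.1534, 0.0681]
orientation: [0.058, 2.478, -0.021]
force: [0.2, -0.3, -0.5]
opening: 0.012
gripper_force: 10.5
t 6.7 perr_mm [-1.1  0.7  0.3] rerr_deg [-0.25  0.02 -0.38] q [ 0.28 -0.15  2.16 -0.4   0.54 -0.96] F [ 0.2 -0.3 -0.5] open 0.012 g 10.5
```

Gripped (opening 12 mm). I'll go 7 mm deeper for a fuller grip.

```bash
python3 -m crank '[[[-0.5,0,0,0,0,0,0],[-0.5,0,0,0.005,0,0,0],[-0.5,0,0,0.01,0,0,0],[-0.5,0,0,0.014,0,0,0],[-0.6,0,0,0.014,0,0,0]]]' 55
python3 -m crank '[[[-1,0,0,0.0,0,0,0],[-1,0,0,0,0,0,0],[-1,0,0,0,0,0,0],[-1,0,0,0,0,0,0],[-1,0,0,0,0,0,0]]]' 55
python3 - <<'E'
from h import *
np.set_printoptions(precision=4,suppress=True)
s=read_state();p=s['tool_pos'];q=inmag(p);print(q)
r=q-[-.085,0,.06];sn=np.array([r[0]*np.cos(U)+r[2]*np.sin(U),-r[0]*np.sin(U)+r[2]*np.cos(U)]);print('s,n',sn,s['opening'],s['gripper_force'],s['force'])
# tilt about back-bottom corner (s=.2,n=0) by 11 deg in steps
piv=np.array([-.085+.2*np.cos(U),q[1],.06+.2*np.sin(U)])
M=R.from_rotvec(s['orientation'])
Y=R.from_euler('z',YAW).apply([0,1,0])
P0=p;M0=M
for k in range(1,6):
    a=np.radians(11*k/5);Q=R.from_rotvec(Y*a)   # +about y: x->-z ; front (x<piv) goes up
    pv=O+R.from_euler('z',YAW).apply(piv);pn=pv+Q.apply(p-pv)
    print(k,'shift',np.round(M.inv().apply(pn-p)/.5,4),'turn',np.round((M.inv()*Q*M).as_rotvec()/(np.pi/2),4),pn)
M1=Q*M;d=R.from_euler('z',YAW).apply([-np.cos(np.radians(13)),0,-np.sin(np.radians(13))])
print('draw dir tool',M1.inv().apply(d)/.5, 'up',M1.inv().apply([0,0,1])/.5)
E
```

```text
t: 7.32
tool_pos: [0.6484, 0.1532, 0.062]
orientation: [0.058, 2.479, -0.021]
force: [-0.2, -0.3, -0.1]
opening: 0.0197
gripper_force: 0.0
t: 7.95
tool_pos: [0.6484, 0.1532, 0.0622]
orientation: [0.058, 2.479, -0.021]
force: [-0.3, -0.4, -1.4]
opening: 0.0114
gripper_force: 54.9
[-0.0351  0.0256  0.0622]
s,n [ 0.0465 -0.0183] 0.011390027678239153 54.92437541484833 [-0.3083 -0.3569 -1.4139]
1 shift [-0.0017  0.     -0.0117] turn [-0.0002  0.0244  0.0001] [0.6454 0.1533 0.0674]
2 shift [-0.0039  0.0001 -0.0234] turn [-0.0003  0.0489  0.0002] [0.6427 0.1535 0.0727]
3 shift [-0.0065  0.0001 -0.035 ] turn [-0.0005  0.0733  0.0003] [0.6402 0.1536 0.078 ]
4 shift [-0.0095  0.0001 -0.0465] turn [-0.0006  0.0978  0.0004] [0.6378 0.1538 0.0835]
5 shift [-0.013   0.0002 -0.0578] turn [-0.0008  0.1222  0.0005] [0.6357 0.1539 0.089 ]
draw dir tool [ 1.9409  0.0149 -0.4822] up [-0.9065  0.0016 -1.7828]
```

```bash
python3 -m crank '[[[-1,-0.002,0,-0.013,0,0.024,0],[-1,-0.004,0,-0.025,0,0.049,0],[-1,-0.0075,0,-0.0365,-0.0005,0.073,0],[-1,-0.0105,0,-0.048,-0.0006,0.098,0],[-1,-0.014,0,-0.0595,-0.0008,0.122,0.0005]]]' 55
python3 -m crank '[[[-1,0,0,0,0,0,0],[-1,0.02,0,-0.005,0,0,0],[-1,0.05,0,-0.0124,0,0,0],[-1,0.085,0.0006,-0.0211,0,0,0],[-1,0.12,0.001,-0.0298,0,0,0]]]' 55
python3 -c "
from h import *
s=read_state();print(inmag(s['tool_pos']),s['force'],s['wrist_torque'],s['opening'])"
```

```text
t: 8.57
tool_pos: [0.6352, 0.1539, 0.0899]
orientation: [0.063, 2.672, -0.014]
force: [0.3, -0.5, -1.3]
opening: 0.0119
gripper_force: 54.9
t: 9.2
tool_pos: [0.5734, 0.157, 0.0743]
orientation: [0.063, 2.672, -0.015]
force: [-0.2, 0.1, -2.2]
opening: 0.0116
gripper_force: 54.9
[-0.11016799  0.02526135  0.07431416] [-0.2433454   0.14160416 -2.20810194] [0.06308064 0.37033534 0.00926588] 0.011565551558068436
```

```bash
python3 -m crank '[[[-1,0.025,0,-0.0062,0,0,0],[-1,0.055,0,-0.0136,0,0,0],[-1,0.085,0.0006,-0.0211,0,0,0],[-1,0.12,0.001,-0.0298,0,0,0],[-1,0.14,0.001,-0.0348,0,0,0]]]' 55
cat >> h.py <<'E'
C=np.array([.5797,-.2842,0]);BY=-.967
def bear(side,dz=0,s=.0465,n=-.0183):
    b=np.array([np.cos(BY),np.sin(BY),0]);pr=np.array([-b[1],b[0],0])
    return C+side*.029*pr-(.1-s)*b+np.array([0,0,.042+n+dz])
E
python3 - <<'E'
from h import *
s=read_state();print(inmag(s['tool_pos']),s['force'],s['opening'],s['q'])
for side in(1,-1):print(bear(side))
plan(((.46,.16,.16),YAW,14),((.46,.0,.19),-.4,14),(bear(-1,.13),BY,14),(bear(-1,.05),BY,14))
E
```

```text
t: 9.82
tool_pos: [0.504, 0.1609, 0.0589]
orientation: [0.063, 2.671, -0.014]
force: [-0.4, -0.2, -1.6]
opening: 0.0112
gripper_force: 54.9
[-0.17966341  0.02540659  0.05892716] [-0.36110941 -0.20123099 -1.64021479] 0.01120914684819088 [ 0.34840028 -0.42791513  2.30625246 -0.23621517  0.83850925 -1.05508736]
[ 0.57319661 -0.22369417  0.0237    ]
[ 0.52545182 -0.25662492  0.0237    ]
[0.46 0.16 0.16] shift [-0.013 -0.006 -0.22 ] turn [0.002 0.144 0.005] | mm 110 deg 13
[0.46 0.   0.19] shift [-0.032 -0.32  -0.054] turn [0.053 0.    0.213] | mm 163 deg 20
[ 0.5255 -0.2566  0.1537] shift [-0.293 -0.422  0.148] turn [0.087 0.    0.35 ] | mm 267 deg 32
[ 0.5255 -0.2566  0.0737] shift [ 0.039 -0.     0.155] turn [0. 0. 0.] | mm 80 deg 0
```

```bash
python3 -m crank '[[[-1,-0.003,-0.001,-0.044,0,0.029,0.001],[-1,-0.005,-0.002,-0.088,0.001,0.058,0.002],[-1,-0.008,-0.004,-0.132,0.001,0.086,0.003],[-1,-0.01,-0.005,-0.176,0.002,0.115,0.004],[-1,-0.013,-0.006,-0.22,0.002,0.144,0.005]]]' 55
python3 -m crank '[[[-1,-0.005,-0.05,-0.008,0.008,0,0.034],[-1,-0.012,-0.12,-0.02,0.02,0,0.08],[-1,-0.02,-0.2,-0.034,0.033,0,0.133],[-1,-0.028,-0.28,-0.047,0.046,0,0.186],[-1,-0.032,-0.32,-0.054,0.053,0,0.213]]]'
python3 -m crank '[[[-1,-0.045,-0.065,0.02,0.013,0,0.055],[-1,-0.09,-0.13,0.035,0.027,0,0.11],[-1,-0.135,-0.195,0.055,0.04,0,0.16],[-1,-0.18,-0.26,0.075,0.053,0,0.215],[-1,-0.22,-0.315,0.1,0.065,0,0.26]]]'
python3 - <<'E'
from h import *
s=read_state();print(s['t'],s['tool_pos'],s['force'],s['opening'],s['q'])
read_camera("top")
plan((bear(-1,.10),BY,14),(bear(-1,.05),BY,14))
E
```

```text
t: 10.45
tool_pos: [0.4609, 0.16, 0.1616]
orientation: [0.081, 2.896, -0.009]
force: [0.5, -0.5, -2.0]
opening: 0.0113
gripper_force: 54.9
t: 11.08
tool_pos: [0.4614, -0.0021, 0.1914]
orientation: [0.582, 2.841, -0.071]
force: [0.1, -0.4, -2.1]
opening: 0.0114
gripper_force: 54.9
t: 11.7
tool_pos: [0.5097, -0.1933, 0.1689]
orientation: [1.167, 2.669, -0.143]
force: [0.2, 0.3, -2.4]
opening: 0.011
gripper_force: 54.9
11.7 [ 0.50969713 -0.19327209  0.16892285] [ 0.16001113  0.31368612 -2.43019601] 0.011039346416978164 [-0.37722381 -0.25336904  1.90344617 -0.10938879  1.27069931 -1.10265355]
[ 0.5255 -0.2566  0.1237] shift [-0.086 -0.058  0.112] turn [0.021 0.001 0.085] | mm 76 deg 8
[ 0.5255 -0.2566  0.0737] shift [ 0.024 -0.     0.097] turn [0. 0. 0.] | mm 50 deg 0
```

```bash
python3 -m crank '[[[-1,-0.02,-0.015,0.03,0.005,0,0.02],[-1,-0.045,-0.03,0.06,0.01,0,0.045],[-1,-0.065,-0.045,0.085,0.016,0,0.065],[-1,-0.086,-0.058,0.112,0.021,0.001,0.085],[-1,-0.086,-0.058,0.112,0.021,0.001,0.085]]]'
python3 - <<'E'
from h import *
np.set_printoptions(precision=4,suppress=True)
read_camera("top");err(bear(-1,.10),BY,14)
s=read_state();w=cv2.cvtColor(read_camera("wrist"),cv2.COLOR_RGB2BGR);cv2.imwrite("pics/w5.png",w)
cv2.imwrite("pics/top2.png",cv2.cvtColor(read_camera("top"),cv2.COLOR_RGB2BGR));cv2.imwrite("pics/scene2.png",cv2.cvtColor(read_camera("scene"),cv2.COLOR_RGB2BGR))
b=np.array([np.cos(BY),np.sin(BY),0]);pr=np.array([-b[1],b[0],0])
sc=[C+i*.032*b+j*.055*pr+[0,0,.058] for i in(-1,1) for j in(-1,1)]
P=wproj(sc,s);print(P)
c=np.vstack([w]);k=2
o=cv2.resize(w[60:360,120:520],None,fx=2,fy=2,interpolation=cv2.INTER_CUBIC)
def dr(Q,col):
    for p in wproj(Q,s):cv2.circle(o,tuple(int(v) for v in (p-[120,60])*2),2,col,-1)
dr(sc,(0,255,0))
M=R.from_rotvec(s['orientation']).as_matrix()
dr([C+i*.1*b+j*.029*pr+[0,0,.042] for i in np.arange(-.5,.51,.1) for j in(-1,1)],(255,255,0))
cv2.imwrite("pics/h.png",o)
E
```

```text
t: 12.38
tool_pos: [0.525, -0.252, 0.1233]
orientation: [1.35, 2.594, -0.164]
force: [-0.3, 0.1, -2.6]
opening: 0.0111
gripper_force: 54.9
t 12.43 perr_mm [-0.1  5.   0.3] rerr_deg [-0.12  0.18 -0.45] q [-0.45 -0.1   1.85 -0.13  1.18 -1.03] F [-0.7  0.6 -2.1] open 0.0115 g 54.9
[[290.1937 206.4283]
 [406.8543 207.1379]
 [293.1116 258.4379]
 [397.0792 258.0997]]
```

View pics/h.png

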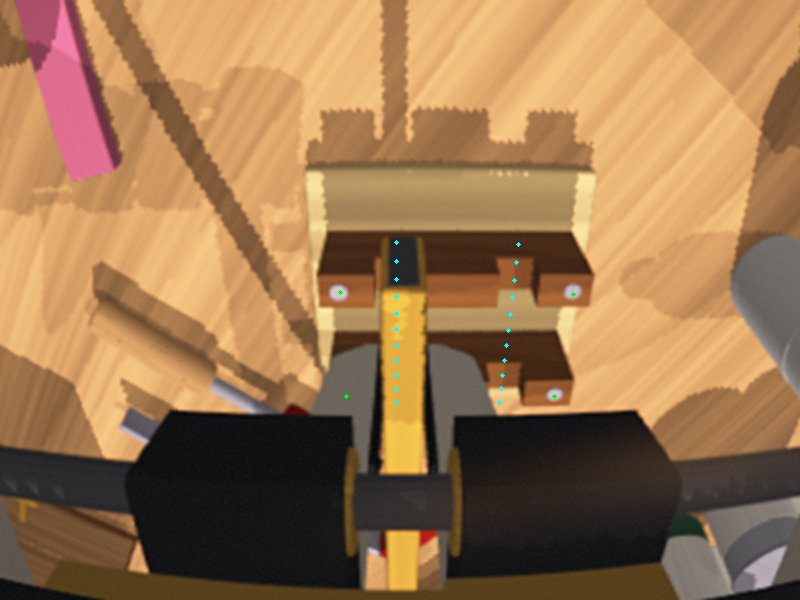

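The hover view, with predicted points overlaid, shows the screw heads at (338,291), (572,291) and (555,395) falling within a pixel of prediction. So the bearers' pose holds in the tool frame. Next I check where the bar sits in the grip: its front face is at zoomed rows 237–290, columns ~383–425.

```bash
python3 - <<'E'
from h import *
np.set_printoptions(precision=2,suppress=True)
s=read_state();p=s['tool_pos'];M=R.from_rotvec(s['orientation']).as_matrix()
# bar axes from tool: lean 14 deg
f=np.radians(14);u=-M[:,0]*np.cos(f)+M[:,2]*np.sin(f);n=-(M[:,0]*np.sin(f)+M[:,2]*np.cos(f));y=M[:,1]
print('u',u,'n',n)
pt=lambda S,N,Y:p+(S-.0465)*u+(N+.0183)*n+Y*y
for nm,S,N in(("ftop",0,.03),("fbot",0,0),("top30",.03,.03)):print(nm,(wproj([pt(S,N,-.006),pt(S,N,.006)],s)-[120,60])*2)
w=cv2.imread("pics/w5.png");hs=cv2.cvtColor(w,cv2.COLOR_BGR2HSV)
for r in(206,212,220,230):print(r,w[r,304:340,2])
print('col322',w[170:212,322].tolist())
err(bear(-1,.10),BY,14);plan((bear(-1,.10),BY,14),(bear(-1,.02),BY,14))
E
```

```text
u [ 0.58 -0.82 -0.  ] n [-0. -0.  1.]
ftop [[378.97 290.82]
 [428.25 290.86]]
fbot [[382.44 235.32]
 [424.46 235.36]]
top30 [[381.22 384.77]
 [425.53 384.8 ]]
206 [166 167 154 139 169 161 151 180 209 217 219 221 220 219 221 220 218 218
 214 203 190 185 185 184 182 182 182 177 163 149 151 154 151 156 158 159]
212 [168 169 170 178 184 170 176 212 239 244 244 243 244 243 244 244 243 243
 243 240 234 229 228 228 230 232 231 193 137 135 165 172 169 169 171 169]
220 [177 175 176 177 173 157 160 191 217 229 229 228 228 227 229 237 241 241
 237 231 228 227 228 229 229 230 233 219 180 153 173 182 179 179 179 178]
230 [ 75  76  75  72  71  81 117 172 216 229 230 229 229 230 230 230 230 229
 227 228 228 227 228 229 229 231 231 215 164  99  71  72  73  75  72  76]
col322 [[91, 138, 170], [96, 144, 177], [98, 148, 180], [100, 151, 185], [92, 140, 173], [57, 91, 123], [30, 52, 82], [21, 41, 69], [29, 41, 61], [39, 39, 42], [43, 41, 39], [42, 39, 40], [39, 38, 39], [42, 39, 40], [42, 39, 41], [42, 40, 40], [40, 38, 39], [40, 39, 39], [40, 35, 38], [41, 39, 40], [40, 37, 38], [38, 36, 37], [40, 40, 40], [40, 38, 40], [40, 37, 39], [41, 39, 41], [41, 39, 39], [41, 38, 39], [41, 39, 40], [42, 40, 41], [42, 40, 38], [41, 37, 37], [40, 44, 54], [34, 75, 103], [35, 96, 137], [47, 125, 175], [59, 155, 214], [68, 181, 236], [76, 198, 244], [78, 200, 245], [79, 201, 245], [79, 201, 244]]
t 12.57 perr_mm [0.6 5.2 1.7] rerr_deg [-0.19  0.08 -0.48] q [-0.45 -0.1   1.85 -0.13  1.18 -1.03] F [ 0.2  0.1 -2.8] open 0.0115 g 54.9
[ 0.53 -0.26  0.12] shift [-0.01 -0.01  0.01] turn [ 0.   -0.    0.01] | mm 5 deg 1
[ 0.53 -0.26  0.04] shift [ 0.04 -0.    0.15] turn [0. 0. 0.] | mm 80 deg 0
```

```bash
python3 - <<'E'
from h import *
plan((bear(-1,.025),BY,14),(bear(-1,.0),BY,14))
E
```

```text
[ 0.5255 -0.2566  0.0487] shift [ 0.029 -0.007  0.151] turn [ 0.002 -0.001  0.005] | mm 77 deg 1
[ 0.5255 -0.2566  0.0237] shift [ 0.012 -0.     0.049] turn [0. 0. 0.] | mm 25 deg 0
```

```bash
python3 -m crank '[[[-1,0.003,-0.004,0.035,0.001,0,0.002],[-1,0.013,-0.007,0.075,0.002,-0.001,0.005],[-1,0.022,-0.007,0.115,0.002,-0.001,0.005],[-1,0.029,-0.007,0.151,0.002,-0.001,0.005],[-1,0.029,-0.007,0.151,0.002,-0.001,0.005]]]'
python3 - <<'E'
from h import *
read_camera("wrist")
err(bear(-1,.025),BY,14);plan((bear(-1,.0),BY,14))
E
```

```text
t: 13.2
tool_pos: [0.5235, -0.2562, 0.0454]
orientation: [1.36, 2.59, -0.167]
force: [-0.3, -0.3, -2.2]
opening: 0.0114
gripper_force: 54.9
t 13.25 perr_mm [-0.9 -0.1 -1.7] rerr_deg [ 0.08  0.11 -0.01] q [-0.46 -0.02  1.92 -0.14  1.03 -1.  ] F [-0.3  0.1 -2.4] open 0.0115 g 54.9
[ 0.5255 -0.2566  0.0237] shift [0.01  0.002 0.045] turn [-0.001 -0.001  0.   ] | mm 23 deg 0
```

```bash
python3 -m crank '[[[-1,0.003,0.002,0.01,0,0,0],[-1,0.005,0.002,0.021,0,0,0],[-1,0.008,0.002,0.032,0,0,0],[-1,0.01,0.002,0.041,0,0,0],[-1,0.01,0.002,0.044,0,0,0]]]'
python3 - <<'E'
from h import *
err(bear(-1,.0),BY,14)
E
```

```text
t: 13.88
tool_pos: [0.526, -0.2567, 0.025]
orientation: [1.358, 2.587, -0.167]
force: [-0.3, 0.5, -2.3]
opening: 0.0114
gripper_force: 54.9
t 13.88 perr_mm [ 0.6 -0.1  1.3] rerr_deg [0.04 0.05 0.  ] q [-0.46  0.02  1.93 -0.14  0.99 -1.  ] F [-0.3  0.5 -2.3] open 0.0114 g 54.9
```

```bash
python3 -m crank '[[[-1,0,0,0.001,0,0,0],[-1,0,0,0.002,0,0,0],[-1,0,0,0.003,0,0,0],[-1,0,0,0.003,0,0,0],[-1,0,0,0.003,0,0,0]]]'
```

```text
t: 14.5
tool_pos: [0.5268, -0.2573, 0.0243]
orientation: [1.358, 2.586, -0.167]
force: [0.3, -0.5, -0.6]
opening: 0.0116
gripper_force: 54.9
```

```bash
python3 -m crank '[[[-0.4,0,0,0,0,0,0],[-0.4,0,0,0,0,0,0],[-0.4,0,0,-0.02,0,0,0],[-0.4,0,0,-0.08,0,0,0],[-0.4,0,0,-0.16,0,0,0]]]'
python3 - <<'E'
from h import *
np.set_printoptions(precision=4,suppress=True)
read_camera("wrist");cv2.imwrite("pics/top3.png",cv2.cvtColor(read_camera("top"),cv2.COLOR_RGB2BGR));cv2.imwrite("pics/scene3.png",cv2.cvtColor(read_camera("scene"),cv2.COLOR_RGB2BGR))
G=sheet(.0465,-.0183,-.025);Z=ori(YAW,38)[:,2]
s=read_state();print(s['tool_pos'],s['opening'],s['force'])
plan(((.46,-.08,.22),-.5,25),(G-.13*Z,YAW,38),(G,YAW,38))
for n in("scene",):
    im=cv2.imread(f"pics/{n}3.png");hs=cv2.cvtColor(im,cv2.COLOR_BGR2HSV);m=cv2.inRange(hs,(18,120,80),(32,255,255));k,l,st,ce=cv2.connectedComponentsWithStats(m)
    for i in range(1,k):
        if st[i,4]>40 and 220<ce[i,0]<350 and ce[i,1]>230:
            yy,xx=np.where(l==i);P=onz(n,np.c_[xx,yy],.072);c=P.mean(0);v=np.linalg.svd(P-c,full_matrices=False)[2][0];t=(P-c)@v
            print(st[i],'bear frame',R.from_euler('z',-BY).apply(c-C),np.degrees(np.arctan2(v[1],v[0])),np.ptp(t))
E
```

```text
t: 15.12
tool_pos: [0.5147, -0.2408, 0.1022]
orientation: [1.359, 2.587, -0.167]
force: [0.5, -0.5, 0.0]
opening: 0.0279
gripper_force: 0.0
[ 0.5178 -0.242   0.1057] 0.027637756151347045 [-0.0998 -0.682  -1.3788]
[ 0.46 -0.08  0.22] shift [ 0.266  0.089 -0.303] turn [-0.098 -0.116 -0.281] | mm 207 deg 29
[0.5657 0.1071 0.1646] shift [0.041 0.43  0.103] turn [-0.148 -0.142 -0.242] | mm 222 deg 29
[0.6456 0.1027 0.0622] shift [0.   0.   0.26] turn [0. 0. 0.] | mm 130 deg 0
[279 260   8  59 246] bear frame [ 0.0091 -0.0286  0.072 ] -55.80700914588838 0.2170612422423122
```

First bar is down: at -28.6 mm across (notch line -29), aligned. Now the second.

```bash
python3 -m crank '[[[-0.4,0.053,0.018,-0.061,-0.02,-0.023,-0.056],[-0.3,0.106,0.036,-0.121,-0.04,-0.046,-0.112],[-0.2,0.16,0.054,-0.182,-0.06,-0.07,-0.169],[-0.2,0.213,0.072,-0.242,-0.08,-0.093,-0.225],[-0.2,0.266,0.089,-0.303,-0.098,-0.116,-0.281]]]' 50
python3 -m crank '[[[-0.2,0.008,0.086,0.02,-0.03,-0.028,-0.048],[-0.2,0.016,0.172,0.04,-0.06,-0.057,-0.097],[-0.2,0.025,0.258,0.06,-0.089,-0.085,-0.145],[-0.2,0.033,0.344,0.082,-0.118,-0.114,-0.194],[-0.2,0.041,0.43,0.103,-0.148,-0.142,-0.242]]]'
python3 - <<'E'
from h import *
np.set_printoptions(precision=4,suppress=True)
read_camera("top");read_camera("top")
G=sheet(.0465,-.0183,-.025);Z=ori(YAW,38)[:,2];err(G-.13*Z,YAW,38)
s=read_state();w=cv2.cvtColor(read_camera("wrist"),cv2.COLOR_RGB2BGR);cv2.imwrite("pics/w6.png",w)
hs=cv2.cvtColor(w,cv2.COLOR_BGR2HSV);m=cv2.inRange(hs,(18,90,90),(32,255,255))
for q in(.005,.02,.04):
    a,b=wproj([sheet(q,.03,-.031),sheet(q,.03,-.019)],s);r=int(round(a[1]));c=np.where(m[r,int(a[0])-20:int(b[0])+20]>0)[0]+int(a[0])-20
    print(r,a[0],b[0],c.min() if len(c) else None,c.max()+1 if len(c) else None, inmag(won([[c.min(),r],[c.max()+1,r]],s,sheet(q,.03,0)[2])))
plan((G,YAW,38))
E
```

```text
t: 15.9
tool_pos: [0.4574, -0.0787, 0.2162]
orientation: [0.67, 2.638, -0.148]
force: [0.8, 0.5, 0.2]
opening: 0.0372
gripper_force: 0.0
t: 16.52
tool_pos: [0.5638, 0.1091, 0.1597]
orientation: [0.066, 2.484, -0.02]
force: [0.6, 0.1, -0.6]
opening: 0.0373
gripper_force: 0.0
t 16.62 perr_mm [-3.3  2.5 -7.9] rerr_deg [-0.15  0.63 -0.13] q [ 0.22 -0.6   2.31 -0.23  0.81 -1.2 ] F [-1.1 -0.1 -1.3] open 0.0369 g 0.0
176 311.2240992959191 324.61327549344935 312 324 [[-0.0926 -0.0303  0.0894]
 [-0.0926 -0.0195  0.0894]]
191 311.40780605455524 324.46558256264365 312 324 [[-0.0784 -0.0305  0.0955]
 [-0.0784 -0.0194  0.0955]]
209 311.65924996512246 324.27292318424185 313 323 [[-0.0609 -0.0297  0.1037]
 [-0.0609 -0.0202  0.1037]]
[0.6456 0.1027 0.0622] shift [-0.017 -0.002  0.253] turn [ 0.001 -0.007  0.   ] | mm 127 deg 1
```

```bash
python3 -m crank '[[[-0.2,-0.012,-0.002,0.04,0.001,-0.007,0],[-0.2,-0.017,-0.002,0.1,0.001,-0.007,0],[-0.2,-0.017,-0.002,0.155,0.001,-0.007,0],[-0.2,-0.017,-0.002,0.2,0.001,-0.007,0],[-0.2,-0.017,-0.002,0.215,0.001,-0.007,0]]]' 55
python3 - <<'E'
from h import *
read_camera("top")
G=sheet(.0465,-.0183,-.025);err(G-.02*ori(YAW,38)[:,2],YAW,38);plan((G,YAW,38))
E
```

```text
t: 17.3
tool_pos: [0.6356, 0.1014, 0.0796]
orientation: [0.073, 2.476, -0.025]
force: [-0.5, -0.5, -0.6]
opening: 0.0372
gripper_force: 0.0
t 17.35 perr_mm [ 2.4 -1.8  1.7] rerr_deg [ 0.13 -0.11  0.15] q [ 0.17 -0.25  2.22 -0.27  0.54 -1.15] F [-0.1 -0.1 -0.6] open 0.0371 g 0.0
[0.6456 0.1027 0.0622] shift [0.006 0.003 0.039] turn [-0.001  0.001 -0.002] | mm 20 deg 0
```

```bash
python3 -m crank '[[[-0.2,0.006,0.003,0.01,0,0,0],[-0.2,0.006,0.003,0.02,0,0,0],[-0.2,0.006,0.003,0.03,0,0,0],[-0.2,0.006,0.003,0.038,0,0,0],[-0.4,0.006,0.003,0.038,0,0,0]]]' 55
python3 -m crank '[[[-1,0,0,0,0,0,0],[-1,0,0,0,0,0,0],[-1,0,0,0,0,0,0],[-1,0,0,0,0,0,0],[-1,0,0,0,0,0,0]]]' 55
python3 - <<'E'
from h import *
np.set_printoptions(precision=4,suppress=True)
s=read_state();p=s['tool_pos'];q=inmag(p)
r=q-[-.085,0,.06];sn=np.array([r[0]*np.cos(U)+r[2]*np.sin(U),-r[0]*np.sin(U)+r[2]*np.cos(U)]);print(q,'s,n',sn,s['opening'],s['gripper_force'],s['force'])
piv=np.array([-.085+.2*np.cos(U),q[1],.06+.2*np.sin(U)]);M=R.from_rotvec(s['orientation'])
Y=R.from_euler('z',YAW).apply([0,1,0]);pv=O+R.from_euler('z',YAW).apply(piv)
for k in range(1,6):
    Q=R.from_rotvec(Y*np.radians(11*k/5));pn=pv+Q.apply(p-pv)
    print(k,'shift',np.round(M.inv().apply(pn-p)/.5,4),'turn',np.round((M.inv()*Q*M).as_rotvec()/(np.pi/2),4),pn)
d=R.from_euler('z',YAW).apply([-np.cos(np.radians(13)),0,-np.sin(np.radians(13))]);print('draw',(Q*M).inv().apply(d)/.5)
E
```

```text
t: 17.98
tool_pos: [0.6454, 0.1037, 0.0639]
orientation: [0.07, 2.474, -0.024]
force: [0.0, -0.8, 0.1]
opening: 0.0314
gripper_force: 0.0
t: 18.6
tool_pos: [0.6455, 0.1037, 0.0643]
orientation: [0.07, 2.473, -0.024]
force: [-2.0, 0.2, 2.1]
opening: 0.0114
gripper_force: 54.9
[-0.0352 -0.024   0.0643] s,n [ 0.0472 -0.0163] 0.01141004001638943 54.87140893936157 [-2.0068  0.2466  2.0696]
1 shift [-0.0019 -0.     -0.0116] turn [ 0.      0.0244 -0.    ] [0.6427 0.1039 0.0695]
2 shift [-0.0042 -0.     -0.0232] turn [ 0.0001  0.0489 -0.    ] [0.64   0.104  0.0748]
3 shift [-0.007  -0.     -0.0347] turn [ 0.0001  0.0733 -0.0001] [0.6376 0.1042 0.0801]
4 shift [-0.0102 -0.     -0.046 ] turn [ 0.0002  0.0978 -0.0001] [0.6353 0.1043 0.0856]
5 shift [-0.0139 -0.     -0.0572] turn [ 0.0002  0.1222 -0.0001] [0.6333 0.1044 0.0911]
draw [ 1.9385 -0.0037 -0.492 ]
```

```bash
python3 -m crank '[[[-1,-0.002,0,-0.013,0,0.024,0],[-1,-0.0045,0,-0.025,0,0.049,0],[-1,-0.0078,0,-0.0365,0,0.073,0],[-1,-0.011,0,-0.048,0,0.098,0],[-1,-0.0147,0,-0.0592,0,0.122,0]]]' 55
python3 -m crank '[[[-1,0,0,0,0,0,0],[-1,0.02,0,-0.005,0,0,0],[-1,0.05,0,-0.0126,0,0,0],[-1,0.085,0,-0.0214,0,0,0],[-1,0.12,0,-0.0304,0,0,0]]]' 55
python3 -m crank '[[[-1,0.025,0,-0.0063,0,0,0],[-1,0.055,0,-0.0139,0,0,0],[-1,0.085,0,-0.0216,0,0,0],[-1,0.12,0,-0.0304,0,0,0],[-1,0.14,0,-0.0355,0,0,0]]]' 55
python3 - <<'E'
from h import *
s=read_state();print(inmag(s['tool_pos']),s['force'],s['opening'],s['q'])
k=dict(s=.0472,n=-.0163)
plan(((.46,.11,.16),YAW,14),((.47,-.02,.19),-.45,14),(bear(1,.10,**k),BY,14))
E
```

```text
t: 19.23
tool_pos: [0.6325, 0.1044, 0.0917]
orientation: [0.076, 2.667, -0.018]
force: [1.4, -1.1, -1.0]
opening: 0.0114
gripper_force: 54.9
t: 19.85
tool_pos: [0.5706, 0.1078, 0.0762]
orientation: [0.076, 2.667, -0.018]
force: [-0.8, -0.1, -1.8]
opening: 0.0117
gripper_force: 54.8
t: 20.48
tool_pos: [0.5012, 0.1118, 0.0608]
orientation: [0.075, 2.666, -0.018]
force: [-0.2, 0.0, -1.6]
opening: 0.0109
gripper_force: 54.8
[-0.17978253 -0.02377915  0.06080003] [-0.17479861  0.02452384 -1.62368289] 0.010949075204981387 [ 0.22034051 -0.52372482  2.36857688 -0.16767749  0.84426195 -1.21116384]
[0.46 0.11 0.16] shift [-0.018 -0.008 -0.214] turn [-0.     0.147 -0.001] | mm 107 deg 13
[ 0.47 -0.02  0.19] shift [-0.048 -0.259 -0.05 ] turn [0.061 0.    0.244] | mm 134 deg 23
[ 0.5736 -0.2243  0.1257] shift [-0.322 -0.278  0.213] turn [ 0.08  -0.     0.319] | mm 238 deg 30
```

```bash
python3 -m crank '[[[-1,-0.003,-0.001,-0.043,0,0.029,0],[-1,-0.007,-0.003,-0.086,0,0.058,0],[-1,-0.011,-0.005,-0.128,0,0.087,0],[-1,-0.014,-0.006,-0.171,0,0.118,0],[-1,-0.018,-0.008,-0.214,0,0.147,-0.001]]]' 55
python3 -m crank '[[[-1,-0.008,-0.04,-0.008,0.01,0,0.038],[-1,-0.018,-0.1,-0.02,0.023,0,0.09],[-1,-0.03,-0.165,-0.032,0.038,0,0.152],[-1,-0.042,-0.225,-0.043,0.053,0,0.212],[-1,-0.048,-0.259,-0.05,0.061,0,0.244]]]'
python3 -m crank '[[[-1,-0.045,-0.04,0.02,0.011,0,0.045],[-1,-0.095,-0.083,0.04,0.023,0,0.095],[-1,-0.145,-0.125,0.07,0.036,0,0.143],[-1,-0.19,-0.165,0.1,0.047,0,0.188],[-1,-0.23,-0.2,0.13,0.057,0,0.228]]]'
python3 - <<'E'
from h import *
read_camera("top")
s=read_state();print(s['tool_pos'],s['force'],s['opening'])
k=dict(s=.0472,n=-.0163)
plan((bear(1,.07,**k),BY,14))
E
```

```text
t: 21.1
tool_pos: [0.4611, 0.1101, 0.1618]
orientation: [0.08, 2.896, -0.01]
force: [0.2, 0.3, -2.0]
opening: 0.0115
gripper_force: 54.8
t: 21.72
tool_pos: [0.4711, -0.0222, 0.1904]
orientation: [0.655, 2.827, -0.082]
force: [0.2, 0.8, -2.4]
opening: 0.0112
gripper_force: 54.8
t: 22.35
tool_pos: [0.5425, -0.1669, 0.1548]
orientation: [1.165, 2.671, -0.144]
force: [0.2, 0.1, -0.6]
opening: 0.0115
gripper_force: 54.8
[ 0.54264422 -0.16914556  0.15319458] [-3.17970168 -0.32510846 -1.95164396] 0.011489451718981159
[ 0.5736 -0.2243  0.0957] shift [-0.092 -0.029  0.141] turn [0.02  0.    0.087] | mm 85 deg 8
```

```bash
python3 -m crank '[[[-1,-0.022,-0.007,0.035,0.005,0,0.02],[-1,-0.047,-0.015,0.07,0.01,0,0.045],[-1,-0.07,-0.022,0.105,0.015,0,0.067],[-1,-0.092,-0.029,0.141,0.02,0,0.087],[-1,-0.092,-0.029,0.141,0.02,0,0.087]]]'
python3 - <<'E'
from h import *
np.set_printoptions(precision=1,suppress=True)
read_camera("top");read_camera("top")
k=dict(s=.0472,n=-.0163);err(bear(1,.07,**k),BY,14);plan((bear(1,.03,**k),BY,14),(bear(1,.025,**k),BY,14),(bear(1,0,**k),BY,14))
s=read_state();w=cv2.cvtColor(read_camera("wrist"),cv2.COLOR_RGB2BGR);cv2.imwrite("pics/w7.png",w)
p=s['tool_pos'];M=R.from_rotvec(s['orientation']).as_matrix();f=np.radians(14);u=-M[:,0]*np.cos(f)+M[:,2]*np.sin(f);n=-(M[:,0]*np.sin(f)+M[:,2]*np.cos(f));y=M[:,1]
print(u,n)
pt=lambda S,N,Y:p+(S-.0472)*u+(N+.0163)*n+Y*y
print('pred ftop',wproj([pt(0,.03,-.006),pt(0,.03,.006)],s),'fbot',wproj([pt(0,0,0)],s))
hs=cv2.cvtColor(w,cv2.COLOR_BGR2HSV);m=cv2.inRange(hs,(15,110,150),(32,255,255))
c0=int(wproj([pt(.015,.03,0)],s)[0,0])
for r in range(186,226,3):
    c=np.where(m[r,c0-25:c0+25]>0)[0]+c0-25;print(r,(c.min(),c.max()) if len(c) else None,w[r,c0].tolist())
b=np.array([np.cos(BY),np.sin(BY),0]);pr=np.array([-b[1],b[0],0])
for i in(-1,1):
  for j in(-1,1):
    q=wproj([C+i*.032*b+j*.055*pr+[0,0,.058]],s)[0];x,yy=int(q[0]),int(q[1]);pa=w[yy-8:yy+9,x-8:x+9].astype(int)
    mk=(pa[:,:,0]>150)&(abs(pa[:,:,0]-pa[:,:,2])<50);Y,X=np.where(mk);print(i,j,q,len(X),(X.mean()+x-8,Y.mean()+yy-8) if len(X) else None)
E
```

```text
t: 23.02
tool_pos: [0.5725, -0.2207, 0.0962]
orientation: [1.351, 2.592, -0.163]
force: [0.2, -0.1, -2.1]
opening: 0.0116
gripper_force: 54.8
t 23.12 perr_mm [-0.1  4.   2.6] rerr_deg [-0.2  0.  -0.4] q [-0.4  0.   1.8 -0.1  1.1 -0.9] F [-0.1 -0.1 -0.8] open 0.0113 g 54.8
[ 0.6 -0.2  0.1] shift [ 0.  -0.   0.1] turn [ 0. -0.  0.] | mm 43 deg 0
[ 0.6 -0.2  0.1] shift [ 0. -0.  0.] turn [0. 0. 0.] | mm 5 deg 0
[ 0.6 -0.2  0. ] shift [ 0. -0.  0.] turn [0. 0. 0.] | mm 25 deg 0
[ 0.6 -0.8 -0. ] [-0. -0.  1.]
pred ftop [[309.6 202. ]
 [334.  202.1]] fbot [[321.7 175. ]]
186 None [42, 39, 40]
189 None [41, 39, 40]
192 None [39, 37, 38]
195 None [43, 41, 41]
198 None [40, 36, 37]
201 None [33, 81, 115]
204 (np.int64(310), np.int64(332)) [61, 165, 224]
207 (np.int64(310), np.int64(331)) [79, 200, 244]
210 (np.int64(310), np.int64(331)) [66, 174, 229]
213 (np.int64(310), np.int64(329)) [70, 185, 236]
216 (np.int64(310), np.int64(332)) [70, 182, 234]
219 (np.int64(307), np.int64(331)) [68, 177, 231]
222 (np.int64(307), np.int64(330)) [68, 174, 228]
225 (np.int64(307), np.int64(332)) [67, 173, 228]
-1 -1 [223.1 219.6] 47 (np.float64(221.5744680851064), np.float64(218.97872340425533))
-1 1 [349.1 221. ] 60 (np.float64(347.73333333333335), np.float64(219.41666666666666))
1 -1 [234.3 272.3] 0 None
1 1 [345.  274.6] 0 None
```

```bash
python3 - <<'E'
from h import *
b=np.array([np.cos(BY),np.sin(BY),0]);pr=np.array([-b[1],b[0],0]);k=dict(s=.0472,n=-.0163)
plan((bear(1,.022,**k)-.001*pr,BY,14),(bear(1,0,**k)-.001*pr,BY,14))
E
```

```text
[ 0.5728 -0.2248  0.0477] shift [ 0.019 -0.007  0.101] turn [0.003 0.    0.004] | mm 51 deg 0
[ 0.5728 -0.2248  0.0257] shift [ 0.011 -0.     0.043] turn [0. 0. 0.] | mm 22 deg 0
```

```bash
python3 -m crank '[[[-1,0.002,-0.007,0.01,0.003,0,0.004],[-1,0.008,-0.007,0.045,0.003,0,0.004],[-1,0.015,-0.007,0.08,0.003,0,0.004],[-1,0.019,-0.007,0.1,0.003,0,0.004],[-1,0.019,-0.007,0.1,0.003,0,0.004]]]'
python3 - <<'E'
from h import *
read_camera("top")
b=np.array([np.cos(BY),np.sin(BY),0]);pr=np.array([-b[1],b[0],0]);k=dict(s=.0472,n=-.0163)
err(bear(1,.022,**k)-.001*pr,BY,14);plan((bear(1,0,**k)-.001*pr,BY,14))
E
```

```text
t: 23.8
tool_pos: [0.5717, -0.2244, 0.0458]
orientation: [1.359, 2.589, -0.168]
force: [0.2, -0.1, -1.5]
opening: 0.0114
gripper_force: 54.8
t 23.85 perr_mm [-0.3  0.1 -0.7] rerr_deg [ 0.07  0.04 -0.02] q [-0.36  0.08  1.82 -0.16  1.05 -0.9 ] F [ 1.1  0.3 -2.1] open 0.0115 g 54.8
[ 0.5728 -0.2248  0.0257] shift [0.01  0.    0.042] turn [-0.001 -0.     0.   ] | mm 21 deg 0
```

```bash
python3 -m crank '[[[-1,0.003,0,0.01,0,0,0],[-1,0.005,0,0.021,0,0,0],[-1,0.008,0,0.032,0,0,0],[-1,0.01,0,0.04,0,0,0],[-1,0.01,0,0.042,0,0,0]]]'
python3 -m crank '[[[-1,0,0,0.001,0,0,0],[-1,0,0,0.002,0,0,0],[-1,0,0,0.002,0,0,0],[-1,0,0,0.002,0,0,0],[-1,0,0,0.002,0,0,0]]]'
```

```text
t: 24.48
tool_pos: [0.573, -0.225, 0.0261]
orientation: [1.358, 2.586, -0.168]
force: [-0.4, 0.1, 0.1]
opening: 0.0113
gripper_force: 54.9
t: 25.1
tool_pos: [0.5736, -0.2254, 0.0259]
orientation: [1.357, 2.585, -0.167]
force: [-3.9, 1.9, 5.5]
opening: 0.0113
gripper_force: 54.9
```

Seated (the bearers take the weight). Release, retreat and check.

```bash
python3 -m crank '[[[-0.4,0,0,-0.002,0,0,0],[-0.4,0,0,-0.002,0,0,0],[-0.4,0,0,-0.02,0,0,0],[-0.4,0,0,-0.08,0,0,0],[-0.4,0,0,-0.16,0,0,0]]]'
python3 -m crank '[[[-0.4,0.05,0.02,-0.08,0,0,0],[-0.4,0.15,0.04,-0.16,0,0,0],[-0.4,0.25,0.08,-0.22,0,0,0],[-0.4,0.32,0.15,-0.22,0,0,0],[-0.4,0.32,0.2,-0.22,0,0,0]]]'
python3 - <<'E'
from h import *
np.set_printoptions(precision=4,suppress=True)
read_camera("top");s=read_state();print(s['tool_pos'],s['opening'],s['force'])
for n in("scene","top"):
    im=cv2.cvtColor(read_camera(n),cv2.COLOR_RGB2BGR);cv2.imwrite(f"pics/{n}4.png",im);hs=cv2.cvtColor(im,cv2.COLOR_BGR2HSV);m=cv2.inRange(hs,(18,110,70),(32,255,255));k,l,st,ce=cv2.connectedComponentsWithStats(m)
    for i in range(1,k):
        P=onz(n,[ce[i]],.072)[0]
        if st[i,4]>30 and np.linalg.norm((P-C)[:2])<.12:
            yy,xx=np.where(l==i);P=onz(n,np.c_[xx,yy],.072);c=P.mean(0);v=np.linalg.svd(P-c,full_matrices=False)[2][0]
            q=R.from_euler('z',-BY).apply(P-C);print(n,st[i],'c',q.mean(0),'x range',q[:,0].min(),q[:,0].max(),np.degrees(np.arctan2(v[1],v[0])))
t=cv2.imread("pics/top4.png");sc=cv2.imread("pics/scene4.png")
cv2.imwrite("pics/fin.png",np.hstack([cv2.resize(t[80:240,195:445],(500,320),interpolation=cv2.INTER_CUBIC),cv2.resize(sc[240:340,245:338],(298,320),interpolation=cv2.INTER_CUBIC)]))
E
```

```text
t: 25.72
tool_pos: [0.5611, -0.2089, 0.1029]
orientation: [1.359, 2.588, -0.168]
force: [0.3, -0.1, 0.0]
opening: 0.028
gripper_force: 0.0
t: 26.35
tool_pos: [0.5412, 0.0003, 0.1717]
orientation: [1.353, 2.587, -0.165]
force: [-0.4, -0.6, 0.5]
opening: 0.0276
gripper_force: 0.0
[0.5433 0.0006 0.1716] 0.027689201653798623 [-2.529   0.7985 -0.1546]Traceback (most recent call last):
  File "<stdin>", line 7, in <module>
  File "h.py", line 9, in onz
    e,d=ray(n,p);return e+d*((z-e[2])/d[:,2])[:,None]
        ~~~^^^^^
  File "h.py", line 5, in ray
    c=get_calibration(n);p=np.atleast_2d(p).astype(float)
ValueError: time passes only in moves, steps and waits
```

```bash
python3 - <<'E'
from h import *
np.set_printoptions(precision=4,suppress=True)
print(read_state()['t'])
for n in("scene","top"):
    im=cv2.cvtColor(read_camera(n),cv2.COLOR_RGB2BGR);hs=cv2.cvtColor(im,cv2.COLOR_BGR2HSV);m=cv2.inRange(hs,(18,110,70),(32,255,255));k,l,st,ce=cv2.connectedComponentsWithStats(m)
    pc=proj(n,[C+[0,0,.072]])[0]
    for i in range(1,k):
        if st[i,4]>30 and np.linalg.norm(ce[i]-pc)<40:
            yy,xx=np.where(l==i);P=onz(n,np.c_[xx,yy],.072);c=P.mean(0);v=np.linalg.svd(P-c,full_matrices=False)[2][0]
            q=R.from_euler('z',-BY).apply(P-C);print(n,st[i],'c',q.mean(0),'x range',q[:,0].min(),q[:,0].max(),np.degrees(np.arctan2(v[1],v[0])))
    for nm,y in(("walnut",.075),("steel",-.075)):
        a=cv2.imread(f"pics/{n}0.png");p=proj(n,[sheet(.02,.03,y)])[0].astype(int);print(nm,a[p[1],p[0]],im[p[1],p[0]])
    d=cv2.absdiff(im,cv2.imread(f"pics/{n}0.png")).max(2)>60
    kk,ll,ss,cc=cv2.connectedComponentsWithStats(d.astype(np.uint8));print([(c.astype(int).tolist(),int(z[4])) for c,z in zip(cc,ss) if 60<z[4]<1e5])
E
```

```text
26.45
scene [296 259  10  58 251] c [0.0082 0.0274 0.072 ] x range -0.09661758344640313 0.11824344409949161 -55.542695585731764
scene [280 260   7  58 258] c [ 0.0094 -0.0284  0.072 ] x range -0.09835866247612274 0.11545999289305017 -55.75895504925002
walnut [59 33 24] [62 30 23]
steel [68 53 49] [68 59 49]
[([161, 3], 266), ([150, 25], 603), ([244, 50], 1681), ([236, 30], 211), ([137, 44], 62), ([165, 53], 270), ([300, 71], 276), ([307, 58], 220), ([112, 59], 62), ([60, 132], 2983), ([192, 80], 123), ([235, 83], 80), ([307, 89], 89), ([319, 154], 1387), ([242, 141], 420), ([249, 155], 87), ([57, 206], 959), ([149, 188], 150), ([355, 205], 122), ([149, 223], 423), ([88, 244], 1860), ([140, 253], 79)]
top [369 165  56  40 294] c [-0.0026  0.0287  0.072 ] x range -0.09789085861780236 0.10139533914865587 124.25761838492686
top [380 179  56  41 288] c [-0.0021 -0.0275  0.072 ] x range -0.09807863210053511 0.10123778168717056 124.05940501231048
walnut [16 26 43] [124 139 144]
steel [58 56 55] [44 62 60]
[([253, 184], 1551), ([305, 221], 747), ([252, 221], 224), ([218, 225], 85), ([269, 249], 64), ([284, 238], 141), ([228, 326], 1547), ([226, 267], 593), ([287, 292], 184), ([303, 345], 435), ([565, 373], 3241), ([268, 375], 1445), ([301, 362], 412), ([230, 383], 133), ([437, 389], 136), ([227, 396], 118)]
```

```bash
python3 -m crank '[[[-0.4,0.03,-0.044,-0.007,0,0,0],[-0.4,0.06,-0.088,-0.015,0,0,0],[-0.4,0.088,-0.131,-0.022,0,0,0],[-0.4,0.088,-0.131,-0.022,0,0,0],[-0.4,0.088,-0.131,-0.022,0,0,0]]]'
python3 -c "
from plant import *
s=read_state();print(s['force'],s['dq'].round(3));print(close_job())"
```

```text
t: 27.18
tool_pos: [0.4621, -0.0033, 0.1713]
orientation: [1.359, 2.584, -0.167]
force: [-0.2, 0.4, -0.1]
opening: 0.0282
gripper_force: 0.0
[-0.18386024  0.41356132 -0.09721037] [ 0.004  0.022 -0.014  0.001 -0.     0.002]
the job is handed in; nothing more can be done
None
```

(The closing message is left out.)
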